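# Present the digestion vessel to the reader and fit the right socket to its cap

### The job

Get the steel digestion vessel ready for opening: first turn it in its well until its blue mark faces the window of the grey code reader, then find which of the three hex sockets on the mat fits its brass hex cap by trying them. Stand any that does not fit upright on the mat again, and push the one that fits fully down over the cap; finish while still gripping that socket, seated on the cap, with the mark still facing the reader. Leave the glassware and other bench things where they are.

Things in the scene. Friction and masses are not known exactly. Their poses are not given: they have to be found in the camera images.
- cap (a point): brass hex cap on the steel vessel, 24 mm across flats, 22 mm tall (top 6 mm bevelled to 18 mm); point on the vessel's axis at half the cap's height, 11 mm above the flat shoulder. z up, x points from the axis to the blue mark and is square to a cap flat (flats every 60 deg). The cap is tight and turns with the vessel: grip it to turn the vessel
- vessel: upright steel vessel, 60 mm diameter, its shoulder 40 mm above the block; origin on its axis at the block's top, x to the mark. It only turns about its axis, over 1.5 rad further either way, friction 0.15 N m, stays where left
- mark (a point): middle of the blue mark on the vessel's side, 30 mm from its axis, 70 mm above the bench; a blue tab continues on the shoulder, visible from above
- block: fixed white heating block, 120 mm (x) by 280 mm (y), 50 mm tall; origin on the bench below the vessel's axis, the block reaching from -100 to +180 mm in y. Two fixed black-capped tubes at y = 80 and 140 mm, tops 80 mm above the bench
- reader_window (a point): centre of the dark window of the fixed grey code reader (50 x 70 mm, 78 mm tall), 58 mm above the bench, about 100 to 125 mm from the vessel's axis on its far side; x points into the reader. A dark strip on its top runs along the window side
- socket_a_mid (a point): hex socket, one of three alike outside, 0.15 to 0.3 kg, upright, hole down; point on its axis half-way up, 36 mm from foot and top. Below: aluminium six-sided skirt 30 mm tall, 38 mm across flats. Above: dark six-sided shank to grip, 24 mm across flats, 42 mm tall. z up, x square to a flat; all flats (skirt, shank, hole) are parallel: repeats every 60 deg. Hole size: see socket_a
- socket_b_mid (a point): like socket_a_mid, on another socket alike outside
- socket_c_mid (a point): like socket_a_mid, on another socket alike outside
- socket_a: the same socket, origin at the middle of its foot. The three have hex holes 26 mm deep, 18, 21 and 27 mm across flats, which is which is not told nor visible from above; the right one drops over the cap until its foot meets the shoulder, a wrong one stops on the cap, 14 to 22 mm higher
- socket_b: the same for socket_b
- socket_c: the same for socket_c
- mat_top (a point): centre of the top of the fixed dark rubber mat the sockets stand on, 130 mm (x) by 290 mm (y), top 4 mm above the bench; the sockets start about 97 mm apart along its y
- beaker1: glass beaker, 64 mm wide, 85 mm tall, bystander; origin under its centre
- beaker2: glass beaker, 56 mm wide, 70 mm tall, bystander; origin under its centre
- reagent: amber bottle, 56 mm wide, 130 mm tall, bystander; origin under its centre
- jar: white jar with red cap, 50 mm wide, 60 mm tall, bystander; origin under its centre
- tap: small tap with black foot and red bar, 50 mm wide, 52 mm tall, bystander; origin under its centre
- dish: white ceramic dish, 64 mm wide, 10 mm tall, bystander; origin under its centre
There are look-alikes about, which are no part of the job. What is shaped like the socket_a but green or purple is not meant.

How it is judged:
By the outcome, as a careful person would: the job done as asked, in the order asked, and still so for the second after the job is handed in, while the arm keeps its last pose, push and grip.
It also fails if it takes over 72 s, if anything falls off the work surface, if the arm or the gripper's body presses on something with over 40 N, if the wrist force passes 120 N, or if a joint passes its speed limit or range.

### The arm

A 6-joint arm with a two-finger parallel gripper is mounted at the origin on the work surface. World frame = base frame: x ahead of the robot, y to its left, z up, the work surface at z = 0. Lengths are in m, angles in rad, forces in N, time in s.
With the tool pointing down it reaches from about 0.35 to 0.775 m from the base axis. Payload 7.3 kg.
Tool frame: the origin (TCP) lies at the very end of the fingers, on their centre line; the grasp point (between the pads) lies 19 mm behind it; x points along the fingers, y is the direction in which the jaws open and shut, and the axes are right-handed (so a half turn about x gives the same grasp; the last joint's range is limited). The gripper opens to 92 mm and grips with 3 to 60 N. Pads are 19 mm wide; open, the fingers measure 130 mm over their backs; the gripper's body (75 mm by 190 mm) begins 47 mm behind the grasp point.
Start: joints at [-1.256, 0.342, 1.524, -0, 1.275, -0.146], TCP at [0.233, -0.47, 0.227] pointing down, gripper open.
Joint ranges: [-2.53, 2.53], [-0.77, 2.02], [0.04, 2.7], [-1, 4.14], [0.28, 2.66], [-3.11, 3.11]. Speed limits (rad/s): [2.57, 2.57, 3.14, 3.14, 3.14, 3.14].

### API

Orientations are given as [roll, pitch, yaw] about the fixed x, y, z axes, in that order (R = Rz(yaw) Ry(pitch) Rx(roll)).
In Python, from cell import robot gives the robot as it stands.
- The arm moves only by the tool play_rows, never from a script. Its argument "moves" is a list that holds one entry, the list of rows, each a list of 5 numbers: the shift along the tool's x, y, z in m, then the turn about the tool's x in degrees, then the opening, from -1 (shut) to 1 (fully open), so that 0 is half open. A call has exactly 10 rows; each row shifts and turns the pose as measured when the row begins, along the tool's axes as they then stand; what a row does not reach is not made up. A row lasts 1/10 s, in which the tool goes at most 50 mm and 8.59 degrees, less where a joint would pass 70% of its speed; a pose out of reach is approached as far as the arm can. A call with a gripper value outside its range is refused whole. The fingers move at their own pace and stop on an object; "grip_force" is the grip in N (left out, the last holds). Time passes only in rows, so rows that do not move let the fingers close, or fill a call up. It gives the time, the measured TCP pose, the force and the opening at its end, in the units of the state.
- robot.observe(): the state, without advancing time (a new reading comes with each control period).
- robot.read_camera(name): name is "scene" or "top" or "wrist"; returns the picture (480x640x3 uint8, red, green, blue); there is no depth.
- robot.get_calibration(name): a dict with "mtx" (3x3 intrinsics, pixels), "view" (4x4, takes a point from world to camera coordinates). Camera axes: x right, y up, looking along -z (the intrinsics and any distortion apply to the point x, -y, -z); pixel columns grow to the right and rows downward; lengths in m; the calibration is good to about 2 mm. A picture is of the moment at which its call begins: read the wrist's pose just before it. get_calibration takes no time and is no camera call; for the wrist camera it gives the pose at the moment of the call.
- robot.hand_in(): hands the job in, once; it reports no verdict.
Trained networks look in the newest picture that a camera, given by its name, has taken for a name from the list of things; names that differ only in an ending like _2 or _b are one class to them, and where a whole thing is asked for, a point or a joint stands for the part that bears it (a point fixed in the world has none). Each returns a list of dicts, best first, with "score" (0 to 1); they miss things now and then, are a little off and sometimes report something else, mostly with a low value. They report only what shows in the picture. A call takes as long as a camera call. They do not tell look-alikes from the thing itself.
- robot.spot_in(camera, label): "point" ([column, row] in pixels, amid what is visible of it).
The state is a dict: "time": time; "qpos": joint angles; "qvel": joint speeds; "joint_efforts": joint torques, N m; "tool_pos": TCP position; "tool_rot": TCP orientation; "contact_force": force on the tool from outside, world axes, zero at the start; "torque": the same for the moment, N m; "opening": finger opening in m.
Only numpy, scipy, OpenCV 4.12 (cv2) and the standard library are available. Lean on these libraries where they do the work, as an engineer would, in place of code of your own. Each camera call takes 0.05 s, during which the arm holds its last target.

## Working session

There is one attempt and no reset: what is moved stays moved. The work goes in short steps, Python scripts to look and compute and a tool call to move; the robot and the scene stay as the last step left them, time stands still between calls to the robot, and variables do not carry over. Pictures are saved under pics/ and viewed, and the job is handed in when it is done.

Besides the shell and the picture viewer there is one more tool, called after "Call:" as name([rows], argument=value, ...), one row to a line, values as JSON. play_rows: Moves the arm, as the interface text tells. Its arguments: {"type":"object","properties":{"moves":{"type":"array"},"grip_force":{"type":"number"}},"required":["moves"]}

```bash
ls; mkdir -p pics; python3 - <<'E'
from cell import robot
import cv2,numpy as np
o=robot.observe();print(o)
for c in ["scene","top"]:
    im=robot.read_camera(c);cv2.imwrite(f"pics/{c}0.png",im[:,:,::-1])
    k=robot.get_calibration(c);print(c,k)
E
```

```text
pics
{'time': 0.0, 'qpos': array([-1.25600669e+00,  3.42705808e-01,  1.52503305e+00,  3.14405291e-06,
        1.27540665e+00, -1.46025320e-01]), 'qvel': array([-4.61391252e-04, -2.54179298e-04, -9.45544658e-07, -1.45327099e-03,
       -9.47766767e-04, -6.86753204e-04]), 'joint_efforts': array([ 1.56500249e-03, -4.31242347e+01, -2.44214505e+01,  7.17912731e-02,
        5.60877775e-02, -1.41909672e-04]), 'tool_pos': array([ 0.2333343 , -0.46983178,  0.22604816]), 'tool_rot': array([-1.71875773,  1.56924347,  1.88364896]), 'contact_force': array([ 0.0164032 ,  0.23360752, -0.56334042]), 'torque': array([-0.01745784,  0.02869879, -0.01764115]), 'opening': 0.09186745737861823}
scene {'mtx': array([[552.43711088,   0.        , 310.59043181],
       [  0.        , 552.43711088, 229.29099074],
       [  0.        ,   0.        ,   1.        ]]), 'view': array([[-0.8838093 ,  0.46781687,  0.00533825,  0.48175574],
       [-0.36287306, -0.69266015,  0.62333383,  0.13074322],
       [ 0.29530368,  0.54897113,  0.78193762, -1.2391159 ],
       [ 0.        ,  0.        ,  0.        ,  1.        ]])}
top {'mtx': array([[469.76125829,   0.        , 323.65312138],
       [  0.        , 469.76125829, 242.76300797],
       [  0.        ,   0.        ,   1.        ]]), 'view': array([[ 0.00390275, -0.99990854,  0.01294902, -0.01319619],
       [ 0.99146291,  0.00555681,  0.13027057, -0.57493771],
       [-0.13033061,  0.01233006,  0.99139392, -1.04658901],
       [ 0.        ,  0.        ,  0.        ,  1.        ]])}
```

View pics/scene0.png

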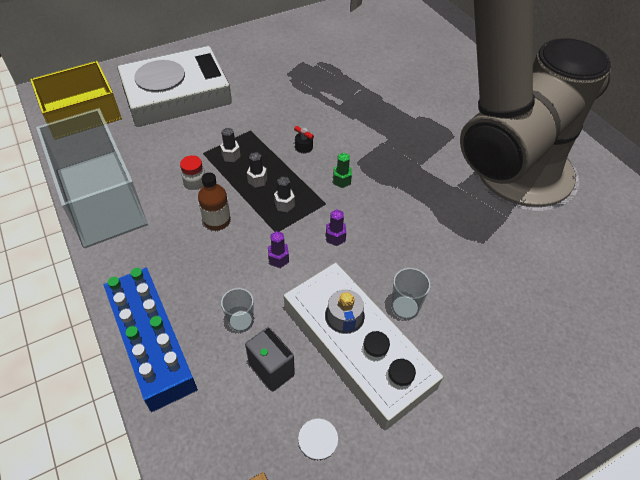

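View pics/top0.png

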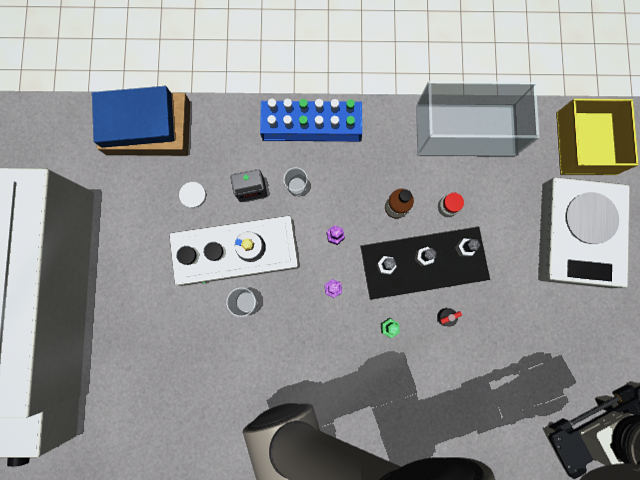

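Scene view: the sockets are dark with aluminium skirts and stand on the mat at scene px (230,145), (256,170), (285,193), top px (470,246), (426,256), (388,265). The look-alikes are two purple, scene (278,250) and (336,228), and one green (343,170), all off the mat. The vessel with the brass cap is at top (247,245) and the reader at top (248,184). I choose the three on the mat, and check them in crops.

```bash
cat > h.py <<'E'
from cell import robot
import cv2,numpy as np
from scipy.spatial.transform import Rotation as Ro
def ray(cal,px):
    K=cal["mtx"];V=cal["view"]
    d=np.linalg.inv(K)@np.array([px[0],px[1],1.]); d=np.array([d[0],-d[1],-d[2]])
    R=V[:3,:3];return -R.T@V[:3,3], R.T@d
def onz(cal,px,z):
    c,d=ray(cal,px);return c+d*(z-c[2])/d[2]
def proj(cal,p):
    V=cal["view"];q=V[:3,:3]@np.asarray(p,float)+V[:3,3];q=np.array([q[0],-q[1],-q[2]]);u=cal["mtx"]@q;return u[:2]/u[2]
def R(o): return Ro.from_euler('xyz',o["tool_rot"]).as_matrix()
def jawyaw(o):
    r=R(o);return np.degrees(np.arctan2(r[1,1],r[0,1]))
def st(o=None):
    o=o or robot.observe();r=R(o)
    print("t",round(o["time"],2),"pos",o["tool_pos"].round(4),"jaw yaw",jawyaw(o).round(2),"x",r[:,0].round(4),"F",o["contact_force"].round(1),"T",o["torque"].round(2),"open",round(o["opening"],4),"q",o["qpos"].round(2));return o
def rel(o,p,yaw=None):
    "tool-axes shift to world TCP p; turn about tool x to bring jaw axis to yaw (mod 60)"
    print("shift",(R(o).T@(np.asarray(p)-o["tool_pos"])).round(4))
E
python3 - <<'E'
from h import *
st();o=robot.observe();print(R(o).round(3))
t=robot.read_camera("top");c=robot.get_calibration("top")
for l in ["cap","vessel","mark","reader_window","socket_a_mid","mat_top","block","beaker1","beaker2"]:
    for s in robot.spot_in("top",l)[:4 if 'socket' in l else 2]:
        z={"cap":.101,"vessel":.08,"mark":.09,"reader_window":.058,"socket_a_mid":.04,"mat_top":.004,"block":.05}.get(l,.04)
        print(l,np.round(s["point"]),round(s["score"],2),onz(c,s["point"],z).round(3))
a=cv2.resize(t[170:310,160:320],None,fx=4.9,fy=4.2,interpolation=3)
cv2.imwrite("pics/cropv.png",cv2.resize(t[150:290,160:310],None,fx=4,fy=4,interpolation=3)[:,:,::-1])
cv2.imwrite("pics/crops.png",cv2.resize(t[220:310,350:500],None,fx=5,fy=5,interpolation=3)[:,:,::-1])
w=robot.get_calibration("wrist");print(w); V=w["view"];cc=-V[:3,:3].T@V[:3,3];print("cam in tool",R(o).T@(cc-o["tool_pos"]),"look",R(o).T@(-V[2,:3]), "up",R(o).T@V[1,:3])
E
```

```text
t 0.1 pos [ 0.2333 -0.4699  0.2261] jaw yaw -63.6 x [-5.0e-04  1.3e-03 -1.0e+00] F [ 0.4 -0.4  0. ] T [-0.02 -0.02 -0.01] open 0.0916 q [-1.26  0.34  1.52 -0.    1.28 -0.15]
[[-0.     0.445 -0.896]
 [ 0.001 -0.896 -0.445]
 [-1.    -0.001 -0.   ]]
cap [246. 243.] 0.7 [0.565 0.158 0.101]
vessel [249. 246.] 0.66 [0.561 0.156 0.08 ]
vessel [298. 178.] 0.25 [0.715 0.048 0.08 ]
mark [249. 246.] 0.81 [0.56  0.154 0.09 ]
reader_window [249. 186.] 0.62 [0.702 0.161 0.058]
reader_window [249. 246.] 0.54 [0.564 0.158 0.058]
socket_a_mid [339. 234.] 0.7 [ 0.595 -0.045  0.04 ]
socket_a_mid [389. 324.] 0.67 [ 0.39  -0.158  0.04 ]
socket_a_mid [385. 265.] 0.53 [ 0.524 -0.151  0.04 ]
mat_top [399. 202.] 0.65 [ 0.681 -0.192  0.004]
mat_top [422. 266.] 0.56 [ 0.526 -0.245  0.004]
block [230. 250.] 0.97 [0.555 0.203 0.05 ]
beaker1 [243. 302.] 0.92 [0.439 0.17  0.04 ]
beaker1 [294. 179.] 0.71 [0.725 0.06  0.04 ]
beaker2 [243. 302.] 0.92 [0.439 0.17  0.04 ]
beaker2 [294. 179.] 0.71 [0.725 0.06  0.04 ]
{'mtx': array([[384.30177199,   0.        , 323.88947474],
       [  0.        , 384.30177199, 235.76029154],
       [  0.        ,   0.        ,   1.        ]]), 'view': array([[ 4.44839338e-01, -8.95610240e-01, -5.10915261e-04,
        -5.24589996e-01],
       [ 8.56607961e-01,  4.25633729e-01, -2.91648298e-01,
         3.74038833e-02],
       [ 2.61420665e-01,  1.29298982e-01,  9.56525488e-01,
        -3.90829029e-01],
       [ 0.00000000e+00,  0.00000000e+00,  0.00000000e+00,
         1.00000000e+00]])}
cam in tool [-1.58353551e-01 -7.99056739e-05 -7.82697190e-02] look [9.56474478e-01 8.86913627e-04 2.91814644e-01] up [ 2.91814701e-01  6.72338251e-05 -9.56474869e-01]
```

View pics/cropv.png

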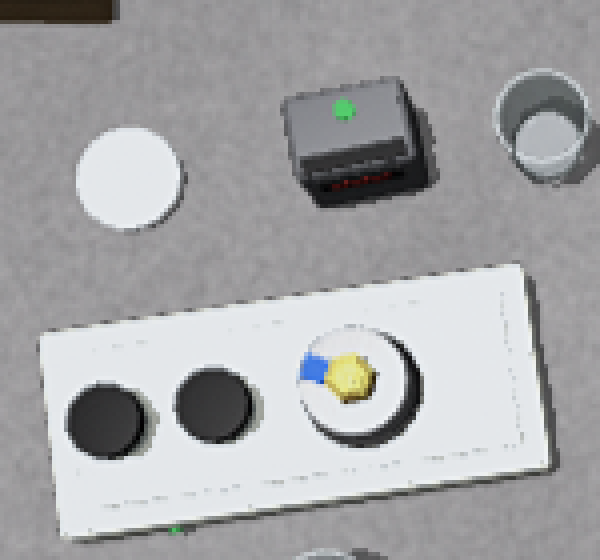

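View pics/crops.png

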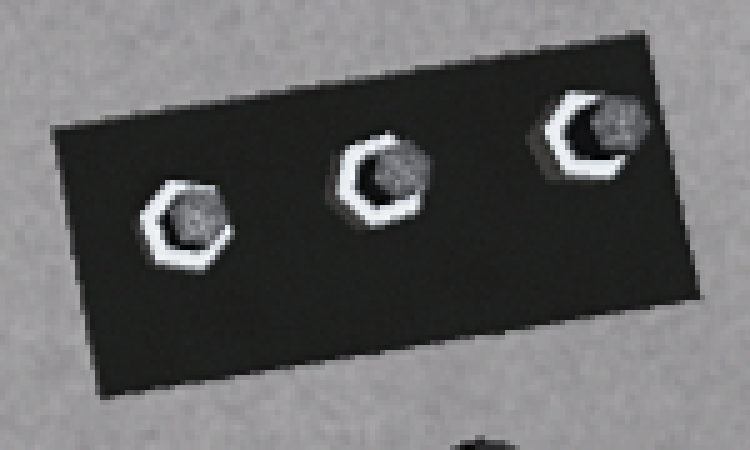

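The crops show the three grey and dark sockets standing on the mat at top px (388,264), (426,256), (470,246). The blue tab lies left (+y) of the cap, and the reader window is on the +x side. Next I work out the rough angles.

```bash
python3 - <<'E'
from h import *
c=robot.get_calibration("top")
f=lambda u,v,z:onz(c,(160+u/4,150+v/4),z)
cap=f(350,377,.112);tab=f(314,369,.09)
print(cap,f(354,380,.09),tab,np.degrees(np.arctan2(*(tab-cap)[[1,0]])))
# reader top: strip edge
a,b=f(302,163,.078),f(412,152,.078);print("reader",a,b, "mid",(a+b)/2, "normal ang",np.degrees(np.arctan2(*(a-b)[[1,0]]))-90, "dir", np.degrees(np.arctan2(*((a+b)/2-cap)[[1,0]])))
g=lambda u,v,z:onz(c,(350+u/5,220+v/5),z)
for p in [(202,220),(403,170),(620,125)]: print(g(*p,.076))
for p in [(187,225),(378,182),(585,137)]: print(g(*p,.034))
o=robot.observe(); T=np.array([.565,.158,.215]);rel(o,T)
print(np.degrees(o['qpos'][0]))
E
```

```text
[0.56109673 0.15366836 0.112     ] [0.56225461 0.15475621 0.09      ] [0.56820588 0.17677193 0.09      ] 72.89644842113933
reader [0.68655727 0.18875179 0.078     ] [0.69333326 0.12714193 0.078     ] mid [0.68994526 0.15794686 0.078     ] normal ang 6.276290555178647 dir 1.9018458382702157
[ 0.52330399 -0.15815279  0.076     ]
[ 0.54606937 -0.24811802  0.076     ]
[ 0.56680087 -0.34588501  0.076     ]
[ 0.52458832 -0.15771337  0.034     ]
[ 0.54497729 -0.24653952  0.034     ]
[ 0.56648459 -0.34347718  0.034     ]
shift [ 0.0117 -0.4153 -0.5763]
-71.96226319117297
```

Call:
play_rows([
  [[0.0, -0.0277, -0.0384, 0, 1], [0.0, -0.0277, -0.0384, 0, 1], [0.0, -0.0277, -0.0384, 0, 1], [0.0, -0.0277, -0.0384, 0, 1], [0.0, -0.0277, -0.0384, 0, 1], [0.0, -0.0277, -0.0384, 0, 1], [0.0, -0.0277, -0.0384, 0, 1], [0.0, -0.0277, -0.0384, 0, 1], [0.0, -0.0277, -0.0384, 0, 1], [0.0, -0.0277, -0.0384, 0, 1]],
])

```text
time: 1.6
tool_pos: [0.461, -0.0425, 0.2268]
tool_rot: [1.9, 1.564, -0.792]
contact_force: [0.6, -0.8, 0.1]
opening: 0.0916
```

```bash
python3 - <<'E'
from h import *
o=st();rel(o,[.562,.154,.212])
E
```

```text
t 1.6 pos [ 0.461  -0.0425  0.2268] jaw yaw -64.29 x [ 0.0048 -0.0049 -1.    ] F [ 0.6 -0.8  0.1] T [-0.02 -0.04 -0.04] open 0.0916 q [-0.26  0.23  1.69 -0.    1.22  0.87]
shift [ 0.0143 -0.1333 -0.1762]
```

Call:
play_rows([
  [[0.003, -0.0267, -0.0353, 0, 0.3], [0.003, -0.0267, -0.0353, 0, 0.3], [0.003, -0.0267, -0.0353, 0, 0.3], [0.003, -0.0267, -0.0353, 0, 0.3], [0.003, -0.0267, -0.0353, 0, 0.3], [0, 0, 0, -5.5, 0.3], [0, 0, 0, -5.5, 0.3], [0, 0, 0, -5.5, 0.3], [0, 0, 0, 0, 0.3], [0, 0, 0, 0, 0.3]],
])

```text
time: 2.6
tool_pos: [0.5668, 0.1718, 0.2096]
tool_rot: [1.812, 1.563, -0.575]
contact_force: [0.8, 0.7, 0.2]
opening: 0.0601
```

```bash
cat >> h.py <<'E'
def snap(name,fn,crop=None,f=1):
    im=robot.read_camera(name)[:,:,::-1]
    cv2.imwrite("pics/full_"+fn,im)
    if crop: im=im[crop[1]:crop[3],crop[0]:crop[2]]
    if f!=1: im=cv2.resize(im,None,fx=f,fy=f,interpolation=cv2.INTER_CUBIC)
    cv2.imwrite("pics/"+fn,im)
E
python3 - <<'E'
from h import *
o=st();c=robot.get_calibration("wrist");snap("wrist","w1.png")
for p in [(.562,.154,.09),(.562,.154,.112),(.69,.158,.078)]: print(proj(c,p).round(1))
import pickle;pickle.dump((o,c),open("w1.pkl","wb"))
E
```

```text
t 2.6 pos [0.5668 0.1718 0.2096] jaw yaw -46.76 x [ 0.0069 -0.0045 -1.    ] F [0.8 0.7 0.2] T [-0.05 -0.   -0.05] open 0.0601 q [ 0.17  0.48  1.36 -0.01  1.3   0.99]
[336.1 248.1]
[337.3 258. ]
[454.3 116.3]
```

View pics/w1.png

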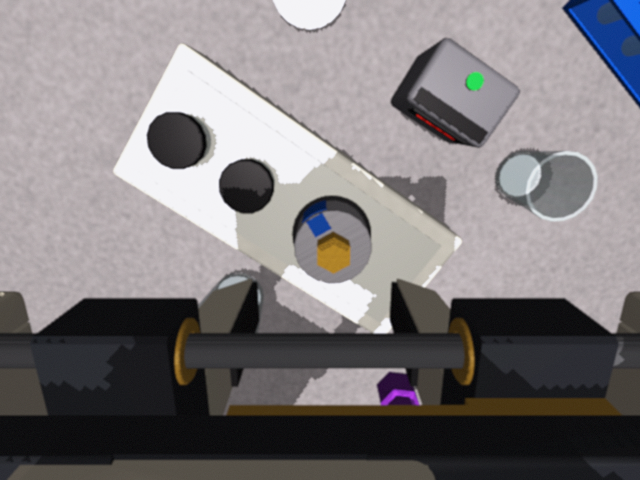

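```bash
python3 - <<'E'
import cv2
im=cv2.imread("pics/full_w1.png");cv2.imwrite("pics/w1a.png",cv2.resize(im[180:300,270:395],None,fx=5,fy=5,interpolation=cv2.INTER_CUBIC))
cv2.imwrite("pics/w1b.png",cv2.resize(im[30:160,380:530],None,fx=4,fy=4,interpolation=cv2.INTER_CUBIC))
E
```

```text
(no output)
```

View pics/w1a.png

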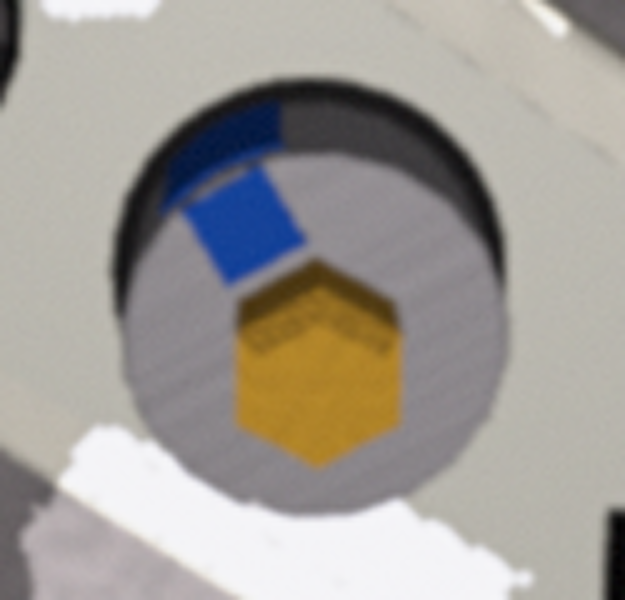

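View pics/w1b.png

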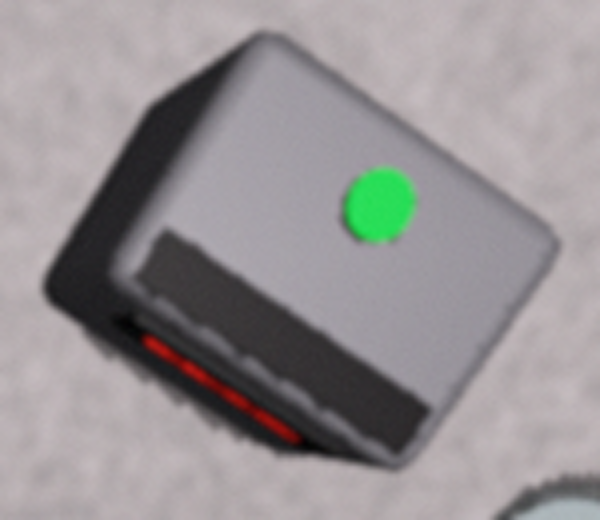

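```bash
python3 - <<'E'
from h import *
import pickle;o,c=pickle.load(open("w1.pkl","rb"))
a=lambda u,v,z:onz(c,(270+u/5,180+v/5),z)
b=lambda u,v,z:onz(c,(380+u/4,30+v/4),z)
ax=a(316.5,334,.09);print("axis",ax)
for e in [(125,334),(508,334),(316,152),(316,517)]: print(np.linalg.norm((a(*e,.09)-ax)[:2]))
tab=a(245,225,.09);print("mark ang",np.degrees(np.arctan2(*(tab-ax)[[1,0]])), np.linalg.norm(tab-ax))
m1=(a(230,284,.09)+a(305,243,.09))/2;m2=(a(185,208,.09)+a(262,165,.09))/2;print("tab dir",np.degrees(np.arctan2(*(m2-m1)[[1,0]])))
l=a(237,330,.09);l2=a(237,300,.09);print("flat dir",np.degrees(np.arctan2(*(l2-l)[[1,0]])))
# hex top: flats
s=[b(*p,.078) for p in [(165,230),(430,410),(400,455),(135,280)]]
for q in s:print(q)
mid=sum(s)/4;w=s[2]-s[3];n=np.degrees(np.arctan2(w[1],w[0]));print("strip mid",mid,"normal",n+90,"len",np.linalg.norm(w))
e=[b(*p,.078) for p in [(112,268),(402,466)]];print("edge",e,(e[0]+e[1])/2)
for m in (mid,(e[0]+e[1])/2):print("dir axis->", np.degrees(np.arctan2(*(m-ax)[[1,0]])),np.linalg.norm((m-ax)[:2]))
gt=[b(*p,.078) for p in [(112,268),(402,466),(560,243),(268,32)]];g=sum(gt)/4;print("top centre",g,"dir",np.degrees(np.arctan2(*(g-ax)[[1,0]])))
for i in range(4): print(np.linalg.norm(gt[i]-gt[i-1]))
E
```

```text
axis [0.56125568 0.15627495 0.09      ]
0.029133398458285074
0.029178343136825734
0.02837900612629232
0.030237767195087046
mark ang 75.40387872018515 0.020328786229561288
tab dir 71.9462023803817
flat dir 42.968120019105484
[0.68679584 0.18971769 0.078     ]
[0.69917234 0.13174634 0.078     ]
[0.69023093 0.12957808 0.078     ]
[0.67748168 0.18746127 0.078     ]
strip mid [0.6884202  0.15962585 0.078     ] normal 12.421530922052852 len 0.05927062884369799
edge [array([0.67604879, 0.19191892, 0.078     ]), array([0.68920481, 0.12778515, 0.078     ])] [0.6826268  0.15985203 0.078     ]
dir axis-> 1.5094427395757044 0.12720865808238035
dir axis-> 1.6881472064623513 0.1214238237588075
top centre [0.70473666 0.16425724 0.078     ] dir 3.1842584419684408
0.045016786616762935
0.06546924231348271
0.0451660219711306
0.06451387212243874
```

```bash
python3 - <<'E'
from h import *
o=st();rel(o,[.5613,.1555,.150]);rel(o,[.5613,.1555,.094])
E
```

```text
t 2.65 pos [0.5668 0.1718 0.2096] jaw yaw -46.76 x [ 0.0068 -0.0045 -1.    ] F [-0.5 -0.7  0.2] T [-0.03 -0.05 -0.02] open 0.0596 q [ 0.17  0.48  1.36 -0.01  1.3   0.99]
shift [0.0596 0.0076 0.0152]
shift [0.1156 0.0072 0.0153]
```

Call:
play_rows([
  [[0.015, 0.002, 0.004, 0, 0.3], [0.015, 0.002, 0.004, 0, 0.3], [0.015, 0.002, 0.004, 0, 0.3], [0.015, 0.0015, 0.003, 0, 0.3], [0.01, 0, 0, 0, 0.3], [0.005, 0, 0, 0, 0.3], [0, 0, 0, 0, 0.3], [0, 0, 0, 0, 0.3], [0, 0, 0, 0, 0.3], [0, 0, 0, 0, 0.3]],
])

```text
time: 3.65
tool_pos: [0.5637, 0.1545, 0.1356]
tool_rot: [2.178, 1.556, -0.223]
contact_force: [-0.6, 1.2, 0.4]
opening: 0.0598
```

```bash
python3 - <<'E'
from h import *
o=st();rel(o,[.5613,.1555,.094]);c=robot.get_calibration("wrist");snap("wrist","w2.png",(240,180,440,340),4)
import pickle;pickle.dump((o,c),open("w2.pkl","wb"))
E
```

```text
t 3.65 pos [0.5637 0.1545 0.1356] jaw yaw -47.57 x [ 0.0142 -0.0032 -0.9999] F [-0.6  1.2  0.4] T [-0.01 -0.02  0.01] open 0.0598 q [ 0.14  0.53  1.5  -0.01  1.11  0.97]
shift [ 0.0415 -0.0028  0.0014]
```

View pics/w2.png

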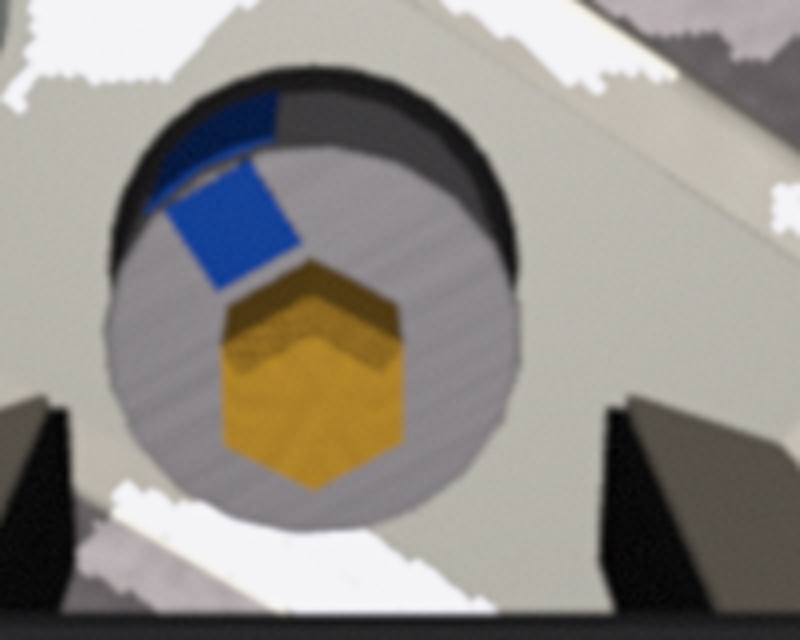

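```bash
python3 - <<'E'
from h import *
import pickle;o,c=pickle.load(open("w2.pkl","rb"))
a=lambda u,v,z:onz(c,(240+u/4,180+v/4),z)
ax=a(313,338.5,.09);print("axis",ax)
tab=a(234,223,.09);print("mark ang",np.degrees(np.arctan2(*(tab-ax)[[1,0]])))
m1=(a(220,290,.09)+a(300,243,.09))/2;m2=(a(163,208,.09)+a(246,158,.09))/2;print("tab dir",np.degrees(np.arctan2(*(m2-m1)[[1,0]])))
r=R(o)
P=o["tool_pos"]+r[:,0]*0;rel(o,[ax[0],ax[1],.094])
# where the tool axis hits z=.1
E
```

```text
axis [0.56134302 0.15667416 0.09      ]
mark ang 74.87478270773882
tab dir 74.1022603294618
shift [ 0.0415 -0.0037  0.0006]
```

Call:
play_rows([
  [[0.006, -0.001, 0.0003, -0.8, 0.3], [0.006, -0.001, 0.0003, -0.7, 0.3], [0.006, -0.001, 0, 0, 0.3], [0.006, 0, 0, 0, 0.3], [0.006, 0, 0, 0, 0.2], [0.004, 0, 0, 0, 0.1], [0.002, 0, 0, 0, 0], [0, 0, 0, 0, 0], [0, 0, 0, 0, 0], [0, 0, 0, 0, 0]],
])

```text
time: 4.7
tool_pos: [0.5615, 0.1565, 0.0962]
tool_rot: [2.145, 1.556, -0.228]
contact_force: [0.3, -1.0, -0.2]
opening: 0.0458
```

```bash
python3 - <<'E'
from h import *
o=st();rel(o,[.5613,.156,.094])
E
```

```text
t 4.7 pos [0.5615 0.1565 0.0962] jaw yaw -45.92 x [ 0.014  -0.0032 -0.9999] F [ 0.3 -1.  -0.2] T [-0.01 -0.05 -0.01] open 0.0458 q [ 0.14  0.57  1.54 -0.01  1.02  0.95]
shift [0.0022 0.0002 0.0005]
```

Call:
play_rows([
  [[0.001, 0, 0, 0, -0.3], [0.001, 0, 0, 0, -0.5], [0, 0, 0, 0, -0.7], [0, 0, 0, 0, -1], [0, 0, 0, 0, -1], [0, 0, 0, 0, -1], [0, 0, 0, 0, -1], [0, 0, 0, 0, -1], [0, 0, 0, 0, -1], [0, 0, 0, 0, -1]],
], grip_force=30)

```text
time: 5.7
tool_pos: [0.5618, 0.1566, 0.0947]
tool_rot: [2.193, 1.555, -0.18]
contact_force: [-0.3, 0.0, -1.0]
opening: 0.0234
```

```bash
python3 - <<'E'
from h import *
o=st()
E
```

```text
t 5.7 pos [0.5618 0.1566 0.0947] jaw yaw -45.96 x [ 0.0151 -0.0027 -0.9999] F [-0.3  0.  -1. ] T [ 0.02  0.02 -0.13] open 0.0234 q [ 0.14  0.57  1.55 -0.01  1.01  0.95]
```

Call:
play_rows([
  [[0, 0, 0, 5, -1], [0, 0, 0, 7, -1], [0, 0, 0, 7, -1], [0, 0, 0, 7, -1], [0, 0, 0, 7, -1], [0, 0, 0, 7, -1], [0, 0, 0, 6, -1], [0, 0, 0, 5, -1], [0, 0, 0, 3, -1], [0, 0, 0, 0, -1]],
])

```text
time: 6.7
tool_pos: [0.5621, 0.1555, 0.0947]
tool_rot: [2.925, 1.553, -0.422]
contact_force: [0.4, 0.6, 0.5]
opening: 0.0234
```

```bash
python3 - <<'E'
from h import *
o=st()
E
```

```text
t 6.7 pos [0.5621 0.1555 0.0947] jaw yaw -101.79 x [ 0.0159 -0.0071 -0.9998] F [0.4 0.6 0.5] T [-0.11  0.11  0.02] open 0.0234 q [ 0.14  0.57  1.55 -0.01  1.01  1.93]
```

Call:
play_rows([
  [[0, 0, 0, 4, -1], [0, 0, 0, 4, -1], [0, 0, 0, 4, -1], [0, 0, 0, 2.5, -1], [0, 0, 0, 1, -1], [0, 0, 0, 0, -1], [0, 0, 0, 0, -1], [0, 0, 0, 0, -1], [0, 0, 0, 0, -1], [0, 0, 0, 0, -1]],
])

```text
time: 7.7
tool_pos: [0.5619, 0.1551, 0.0947]
tool_rot: [3.084, 1.553, -0.529]
contact_force: [-0.0, 0.8, 1.0]
opening: 0.0238
```

```bash
python3 - <<'E'
from h import *
o=st();c=robot.get_calibration("wrist");snap("wrist","w3.png");snap("scene","s3.png",(230,260,400,400),4)
import pickle;pickle.dump((o,c),open("w3.pkl","wb"))
E
```

```text
t 7.7 pos [0.5619 0.1551 0.0947] jaw yaw -116.98 x [ 0.0154 -0.009  -0.9998] F [-0.   0.8  1. ] T [-0.11  0.21 -0.05] open 0.0238 q [ 0.14  0.57  1.54 -0.01  1.01  2.19]
```

View pics/w3.png

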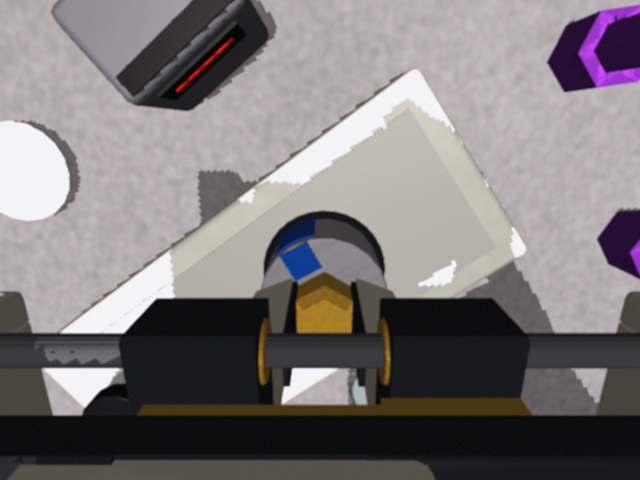

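View pics/s3.png

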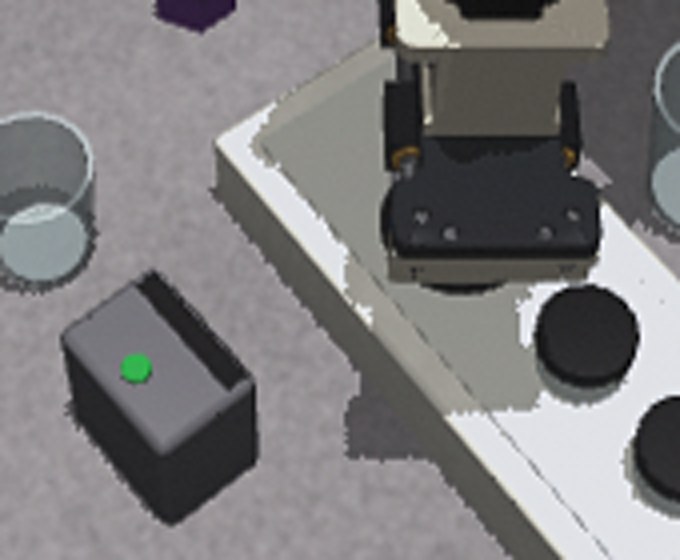

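```bash
python3 - <<'E'
from h import *
import pickle;o,c=pickle.load(open("w3.pkl","rb"))
im=cv2.imread("pics/full_w3.png");h=(im[:,:,2]>150)&(im[:,:,1]<60)&(im[:,:,0]<60);h[:, :150]=0
v,u=np.nonzero(h);print(u.min(),u.max(),v.min(),v.max())
P=np.c_[u,v].astype(np.float32);l=cv2.fitLine(P,2,0,.01,.01).ravel();print(l)
t=(P-l[2:])@l[:2];e=[l[2:]+l[:2]*t.min(),l[2:]+l[:2]*t.max()]
ax=np.array([.5617,.156])
for z in (.05,.058,.065):
    w=[onz(c,x,z) for x in e];m=(w[0]+w[1])/2;d=w[1]-w[0];print(z,w,m,"bearing",np.degrees(np.arctan2(m[1]-ax[1],m[0]-ax[0])),"normal",np.degrees(np.arctan2(d[0],-d[1])) , np.linalg.norm(d))
cor=[(53,12),(135,103)]
# tab
T=[onz(c,p,.09) for p in [(280,257),(302,240),(321,268),(302,281)]];m=sum(T)/4;print("tab bearing",np.degrees(np.arctan2(*(m[:2]-ax)[::-1])))
d=(T[0]+T[1]-T[2]-T[3]);print("tab dir",np.degrees(np.arctan2(d[1],d[0])))
cv2.imwrite("pics/w3a.png",cv2.resize(im[200:300,250:390],None,fx=5,fy=5,interpolation=cv2.INTER_CUBIC))
E
```

```text
176 229 41 91
[  0.72659814  -0.6870627  203.33333     65.23129   ]
0.05 [array([0.67742083, 0.17820746, 0.05      ]), array([0.68488051, 0.14341753, 0.05      ])] [0.68115067 0.1608125  0.05      ] bearing 2.3071174334220492 normal 12.102143566868705 0.035580694622036446
0.058 [array([0.67552692, 0.17594836, 0.058     ]), array([0.68269384, 0.14252376, 0.058     ])] [0.67911038 0.15923606 0.058     ] bearing 1.5787820675959006 normal 12.10214356686862 0.03418433248555413
0.065 [array([0.67386974, 0.17397164, 0.065     ]), array([0.6807805, 0.1417417, 0.065    ])] [0.67732512 0.15785667 0.065     ] bearing 0.9199572840201002 normal 12.10214356686866 0.0329625156161321
tab bearing 1.210429788163975
tab dir 9.103575899861438
```

View pics/w3a.png

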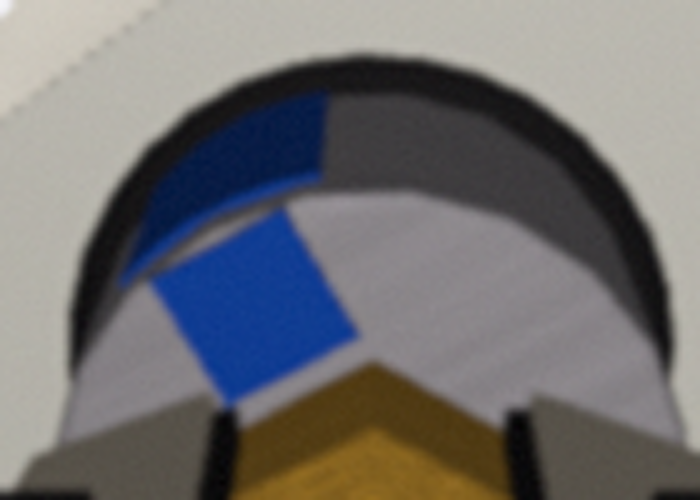

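```bash
python3 - <<'E'
from h import *
import pickle;o,c=pickle.load(open("w3.pkl","rb"))
T=[onz(c,p,.09)[:2] for p in [(280,255),(306.6,241.6),(322,267.4),(296,281)]];m=sum(T)/4
d=(T[0]+T[1]-T[2]-T[3]);print(m,"tab dir",np.degrees(np.arctan2(d[1],d[0])))
for ax in ([.5617,.156],[.5619,.1551],[.5615,.1566]): print(np.degrees(np.arctan2(*(m-ax)[::-1])))
o=st()
E
```

```text
[0.58126752 0.15640567] tab dir 2.0690776028701454
1.1876817009150056
3.8567922556591814
-0.5632371084852179
t 7.8 pos [0.562  0.1551 0.0947] jaw yaw -116.99 x [ 0.0155 -0.009  -0.9998] F [0.6 1.5 0.4] T [-0.13  0.23 -0.04] open 0.0237 q [ 0.14  0.57  1.54 -0.01  1.01  2.19]
```

Call:
play_rows([
  [[0, 0, 0, 0, 0.2], [0, 0, 0, 0, 0.2], [0, 0, 0, 0, 0.2], [-0.01, 0, 0, 0, 0.3], [-0.02, 0, 0, 0, 0.3], [-0.025, 0, 0, 0, 0.3], [-0.025, 0, 0, 0, 0.3], [-0.02, 0, 0, 0, 0.3], [-0.01, 0, 0, 0, 0.3], [0, 0, 0, 0, 0.3]],
])

```text
time: 8.8
tool_pos: [0.5602, 0.156, 0.2124]
tool_rot: [-3.118, 1.552, -0.448]
contact_force: [-0.1, -0.9, -0.2]
opening: 0.0598
```

```bash
python3 - <<'E'
from h import *
o=st();rel(o,[.5233,-.158,.2]);rel(o,[.5455,-.2475,.2])
c=robot.get_calibration("wrist");snap("wrist","w4.png")
import pickle;pickle.dump((o,c),open("w4.pkl","wb"))
E
```

```text
t 8.8 pos [0.5602 0.156  0.2124] jaw yaw -117.02 x [ 0.0171 -0.0082 -0.9998] F [-0.1 -0.9 -0.2] T [ 0.09  0.03 -0.02] open 0.0598 q [ 0.15  0.45  1.4  -0.01  1.28  2.19]
shift [ 0.0143  0.2965 -0.1096]
shift [ 0.0155  0.3662 -0.17  ]
```

View pics/w4.png

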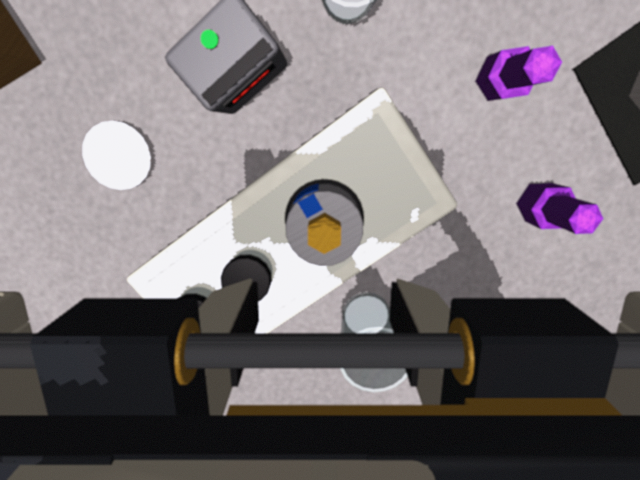

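Call:
play_rows([
  [[0.001, 0.02, -0.008, 0, 0.3], [0.001, 0.03, -0.011, 0, 0.3], [0.001, 0.04, -0.015, 0, 0.3], [0.002, 0.045, -0.017, 0, 0.3], [0.002, 0.045, -0.017, 0, 0.3], [0.002, 0.045, -0.017, 0, 0.3], [0.001, 0.035, -0.013, 0, 0.3], [0.001, 0.015, -0.006, 0, 0.3], [0, 0, 0, 0, 0.3], [0, 0, 0, 0, 0.3]],
])

```text
time: 9.85
tool_pos: [0.5209, -0.1449, 0.1889]
tool_rot: [1.046, 1.566, -2.564]
contact_force: [-0.4, -0.1, -1.1]
opening: 0.06
```

Call:
play_rows([
  [[0, 0, 0, -5, 0.3], [0, 0, 0, -8, 0.3], [0, 0, 0, -8, 0.3], [0, 0, 0, -8, 0.3], [0, 0, 0, -8, 0.3], [0, 0, 0, -8, 0.3], [0, 0, 0, -8, 0.3], [0, 0, 0, -4, 0.3], [0, 0, 0, 0, 0.3], [0, 0, 0, 0, 0.3]],
])

```text
time: 10.85
tool_pos: [0.5206, -0.1287, 0.1843]
tool_rot: [-0.903, 1.558, 2.82]
contact_force: [-0.4, 1.0, -1.1]
opening: 0.0595
```

```bash
python3 - <<'E'
from h import *
o=st();rel(o,[.5233,-.158,.2])
c=robot.get_calibration("wrist");snap("wrist","w5.png")
import pickle;pickle.dump((o,c),open("w5.pkl","wb"))
E
```

```text
t 10.85 pos [ 0.5206 -0.1287  0.1843] jaw yaw -56.68 x [-0.0123  0.0041 -0.9999] F [-0.4  1.  -1.1] T [ 0.   -0.01  0.02] open 0.0595 q [-0.38  0.41  1.55 -0.    1.2   0.6 ]
shift [-0.0158  0.0257  0.014 ]
```

View pics/w5.png

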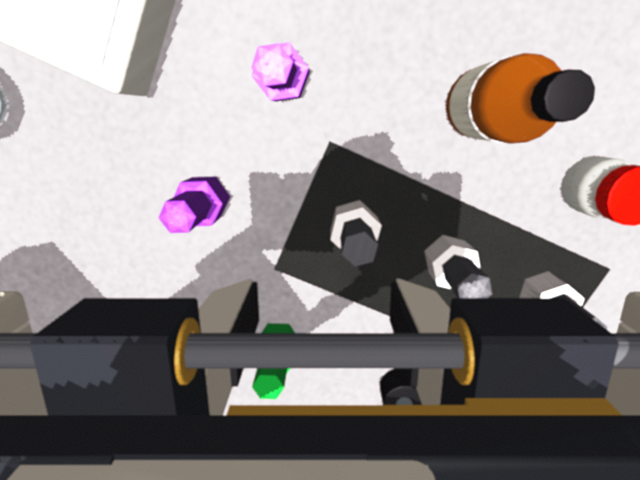

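The wrist view shows the first mat socket at (357,230). The green one at (272,360) and the purple ones at (280,72) and (195,205) are all off the mat.

```bash
python3 - <<'E'
import cv2
im=cv2.imread("pics/full_w5.png");cv2.imwrite("pics/w5a.png",cv2.resize(im[185:310,315:500],None,fx=4,fy=4,interpolation=cv2.INTER_CUBIC))
E
```

View pics/w5a.png

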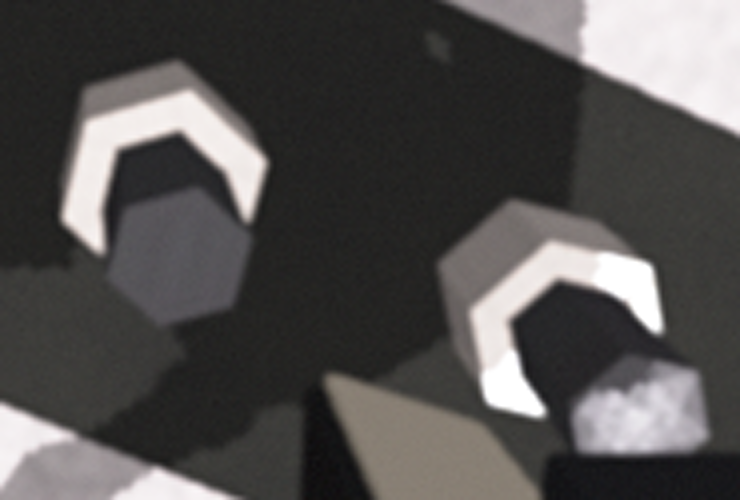

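```bash
cat >> h.py <<'E'
def hexfit(pts):
    "pts Nx2 world vertices of a hexagon -> centre, flat-normal angle mod 60, radius"
    from scipy.optimize import least_squares
    p=np.asarray(pts)[:,:2];c0=p.mean(0)
    def f(q):
        d=p-q[:2];a=np.arctan2(d[:,1],d[:,0])-q[2];k=np.round(a/(np.pi/3))*np.pi/3+q[2]
        return (p-(q[:2]+q[3]*np.c_[np.cos(k),np.sin(k)])).ravel()
    best=min((least_squares(f,[*c0,t,.015]) for t in np.arange(0,1.05,.15)),key=lambda s:s.cost)
    x=best.x;return x[:2].round(4),round((np.degrees(x[2])+30)%60,2),"af",round(x[3]*2*np.cos(np.pi/6),4),"rms",round(np.sqrt(2*best.cost/len(p)),4)
E
python3 - <<'E'
from h import *
import pickle;o,c=pickle.load(open("w5.pkl","rb"))
a=lambda u,v,z:onz(c,(315+u/4,185+v/4),z)
print(hexfit([a(*p,.076) for p in [(127,203),(200,187),(252,238),(234,305),(163,325),(108,262)]]))
print(hexfit([a(*p,.034) for p in [(192,92),(268,162),(60,215),(85,120),(102,253),(248,222)][:4]]))
print("s2",hexfit([a(*p,.034) for p in [(555,242),(655,264),(662,332),(485,398),(472,310)]]))
print(-57%60, jawyaw(o)%60)
E
```

```text
(array([ 0.5232, -0.1569]), np.float64(47.8), 'af', np.float64(0.0237), 'rms', np.float64(0.001))
(array([ 0.5224, -0.1569]), np.float64(49.05), 'af', np.float64(0.0384), 'rms', np.float64(0.0005))
s2 (array([ 0.5453, -0.247 ]), np.float64(20.65), 'af', np.float64(0.0368), 'rms', np.float64(0.0024))
3 3.3201209921750916
```

```bash
python3 - <<'E'
from h import *
o=st();rel(o,[.523,-.157,.13])
E
```

```text
t 10.9 pos [ 0.5206 -0.1288  0.1843] jaw yaw -56.68 x [-0.0124  0.0042 -0.9999] F [-0.4  0.1  0.5] T [-0.03  0.02  0.03] open 0.0597 q [-0.38  0.41  1.55 -0.    1.2   0.6 ]
shift [0.0542 0.0255 0.0131]
```

Call:
play_rows([
  [[0, 0.003, 0.002, 3, 0.3], [0, 0.004, 0.003, 4, 0.3], [0, 0.004, 0.003, 4, 0.3], [0.005, 0.004, 0.003, 3, 0.3], [0.01, 0.003, 0.002, 0, 0.3], [0.012, 0, 0, 0, 0.3], [0.012, 0, 0, 0, 0.3], [0.006, 0, 0, 0, 0.3], [0, 0, 0, 0, 0.3], [0, 0, 0, 0, 0.3]],
])

```text
time: 11.9
tool_pos: [0.5161, -0.1481, 0.1357]
tool_rot: [-0.697, 1.556, 2.77]
contact_force: [-0.2, 0.3, 0.5]
opening: 0.0595
```

```bash
python3 - <<'E'
from h import *
o=st();rel(o,[.523,-.157,.09]);rel(o,[.523,-.157,.042])
E
```

```text
t 11.9 pos [ 0.5161 -0.1481  0.1357] jaw yaw -71.36 x [-0.0137  0.0053 -0.9999] F [-0.2  0.3  0.5] T [-0.05  0.03  0.02] open 0.0595 q [-0.42  0.46  1.61 -0.    1.09  0.82]
shift [ 0.0456  0.0111 -0.0042]
shift [ 0.0936  0.0116 -0.0047]
```

Call:
play_rows([
  [[0.004, 0.004, -0.002, 0, 0.3], [0.008, 0.004, -0.0015, 0, 0.3], [0.012, 0.003, -0.001, 0, 0.3], [0.014, 0, 0, 0, 0.3], [0.014, 0, 0, 0, 0.3], [0.012, 0, 0, 0, 0.3], [0.006, 0, 0, 0, 0.3], [0.003, 0, 0, 0, 0.3], [0, 0, 0, 0, 0.3], [0, 0, 0, 0, 0.3]],
])

```text
time: 12.9
tool_pos: [0.525, -0.1588, 0.0571]
tool_rot: [-0.679, 1.559, 2.788]
contact_force: [-0.2, 0.5, -0.1]
opening: 0.06
```

```bash
python3 - <<'E'
from h import *
o=st();rel(o,[.523,-.157,.042]);c=robot.get_calibration("wrist");snap("wrist","w6.png",(240,220,400,340),5)
import pickle;pickle.dump((o,c),open("w6.pkl","wb"))
E
```

```text
t 12.9 pos [ 0.525  -0.1588  0.0571] jaw yaw -71.36 x [-0.0114  0.0042 -0.9999] F [-0.2  0.5 -0.1] T [-0.02 -0.    0.02] open 0.06 q [-0.43  0.58  1.66 -0.    0.92  0.81]
shift [ 0.0152 -0.0022  0.0012]
```

View pics/w6.png

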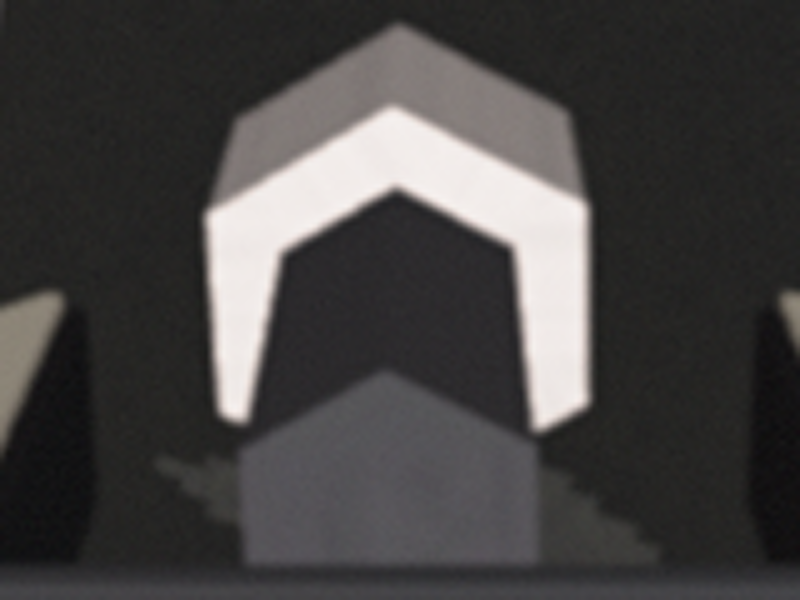

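```bash
python3 - <<'E'
from h import *
import pickle;o,c=pickle.load(open("w6.pkl","rb"))
a=lambda u,v,z:onz(c,(240+u/5,220+v/5),z)
print(hexfit([a(*p,.034) for p in [(393,105),(205,212),(590,208),(218,415),(590,405)]]),jawyaw(o)%60)
print(hexfit([a(*p,.004) for p in [(400,22),(238,118),(570,108)]]))
print("top mid",a(390,445,.076), a(240,445,.076),a(538,440,.076))
E
```

```text
(array([ 0.5224, -0.1572]), np.float64(50.12), 'af', np.float64(0.0387), 'rms', np.float64(0.0002)) 48.638042606931364
(array([ 0.5326, -0.1562]), np.float64(15.98), 'af', np.float64(0.0291), 'rms', np.float64(0.0045))
top mid [ 0.5293792  -0.15478996  0.076     ] [ 0.52547775 -0.14339645  0.076     ] [ 0.53364378 -0.16586498  0.076     ]
```

Call:
play_rows([
  [[0.005, -0.001, 0.0009, -0.7, 0.3], [0.005, -0.001, 0.0008, -0.7, 0.2], [0.003, 0, 0, 0, 0], [0.001, 0, 0, 0, -0.2], [0, 0, 0, 0, -0.4], [0, 0, 0, 0, -0.6], [0, 0, 0, 0, -1], [0, 0, 0, 0, -1], [0, 0, 0, 0, -1], [0, 0, 0, 0, -1]],
])

```text
time: 13.95
tool_pos: [0.5231, -0.1575, 0.0433]
tool_rot: [-0.686, 1.561, 2.808]
contact_force: [-0.6, -0.5, -0.2]
opening: 0.0235
```

```bash
python3 - <<'E'
from h import *
o=st();rel(o,[.5608,.1556,.20])
E
```

```text
t 13.95 pos [ 0.5231 -0.1575  0.0433] jaw yaw -69.82 x [-0.009   0.0031 -1.    ] F [-0.6 -0.5 -0.2] T [-0.   -0.03 -0.  ] open 0.0235 q [-0.43  0.6   1.68 -0.    0.88  0.79]
shift [-0.1561 -0.2818 -0.1422]
```

Call:
play_rows([
  [[-0.01, 0, 0, 0, -1], [-0.025, 0, 0, 0, -1], [-0.035, 0, 0, 0, -1], [-0.035, -0.01, -0.005, 0, -1], [-0.025, -0.025, -0.0125, 0, -1], [-0.01, -0.035, -0.0175, 0, -1], [0, -0.035, -0.0175, 0, -1], [0, -0.035, -0.0175, 0, -1], [0, -0.035, -0.0175, 0, -1], [0, -0.035, -0.0175, 0, -1]],
])

```text
time: 14.95
tool_pos: [0.5515, 0.0784, 0.1962]
tool_rot: [-0.927, 1.565, 2.557]
contact_force: [0.9, 0.1, -2.5]
opening: 0.024
```

```bash
python3 - <<'E'
from h import *
o=st();rel(o,[.5608,.1556,.20])
E
```

```text
t 14.95 pos [0.5515 0.0784 0.1962] jaw yaw -70.38 x [-0.0048  0.0032 -1.    ] F [ 0.9  0.1 -2.5] T [-0.02 -0.06 -0.01] open 0.024 q [0.   0.43 1.48 0.   1.24 1.23]
shift [-0.0036 -0.0696 -0.0347]
```

Call:
play_rows([
  [[0, -0.02, -0.01, -2, -1], [0, -0.012, -0.006, -3, -1], [0, -0.006, -0.003, -3, -1], [0, 0, 0, -3, -1], [0, 0, 0, -2, -1], [0, 0, 0, 0, -1], [0, 0, 0, 0, -1], [0, 0, 0, 0, -1], [0, 0, 0, 0, -1], [0, 0, 0, 0, -1]],
])

```text
time: 15.95
tool_pos: [0.5543, 0.1258, 0.1995]
tool_rot: [-1.26, 1.565, 2.47]
contact_force: [-0.1, -0.0, -2.5]
opening: 0.0237
```

```bash
python3 - <<'E'
from h import *
o=st();rel(o,[.5608,.1556,.16]);c=robot.get_calibration("wrist");snap("wrist","w7.png");snap("scene","s7.png",(230,180,430,330),4)
import pickle;pickle.dump((o,c),open("w7.pkl","wb"))
E
```

```text
t 15.95 pos [0.5543 0.1258 0.1995] jaw yaw -56.25 x [-0.0042  0.0033 -1.    ] F [-0.1 -0.  -2.5] T [ 0.02 -0.01 -0.01] open 0.0237 q [0.09 0.45 1.44 0.   1.26 1.07]
shift [ 0.0396 -0.021  -0.022 ]
```

View pics/w7.png

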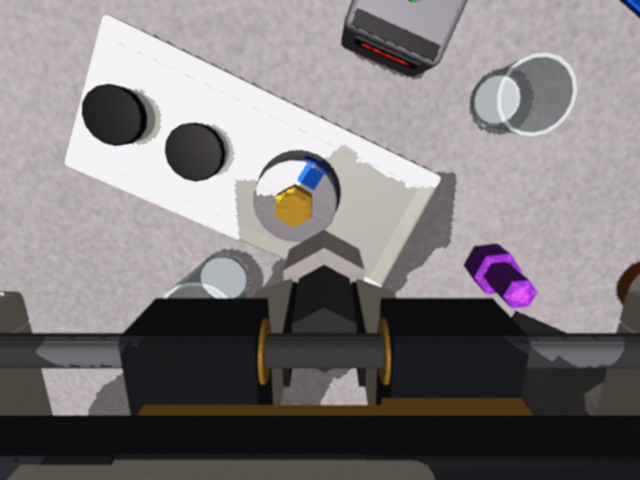

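View pics/s7.png

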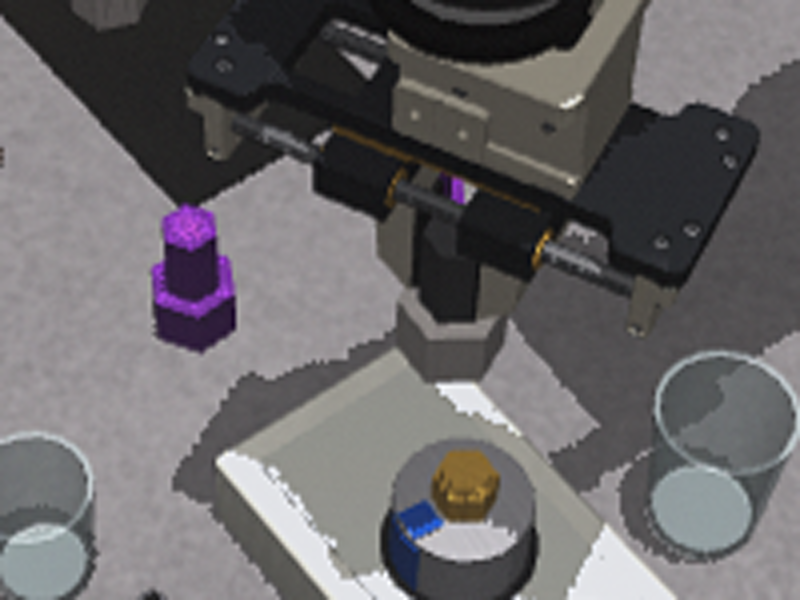

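```bash
python3 - <<'E'
import cv2
im=cv2.imread("pics/full_w7.png");cv2.imwrite("pics/w7a.png",cv2.resize(im[140:260,240:360],None,fx=5,fy=5,interpolation=cv2.INTER_CUBIC))
E
```

```text
(no output)
```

View pics/w7a.png

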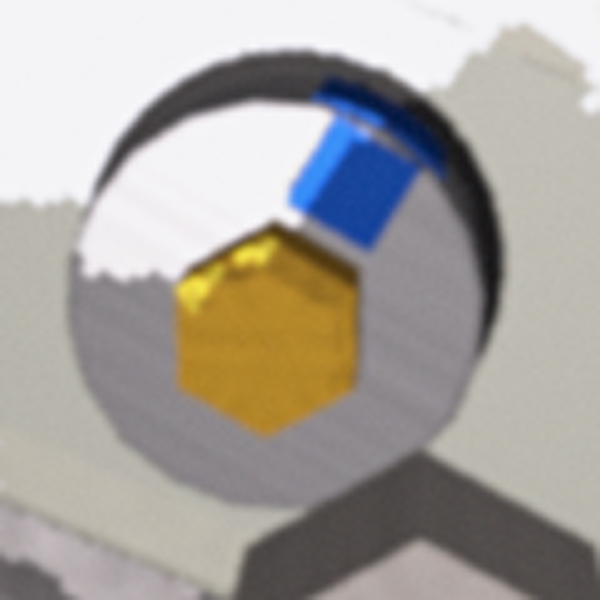

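```bash
python3 - <<'E'
from h import *
import pickle;o,c=pickle.load(open("w7.pkl","rb"))
a=lambda u,v,z:onz(c,(240+u/5,140+v/5),z)[:2]
ax=a(278,303,.09);print(ax)
T=[a(*p,.09) for p in [(290,195),(342,118),(418,165),(370,250)]];m=sum(T)/4;d=T[1]+T[2]-T[0]-T[3]
print("tab",np.degrees(np.arctan2(*(m-ax)[::-1])),np.degrees(np.arctan2(*d[::-1])))
o=st();rel(o,[.5608,.1556,.17])
E
```

```text
[0.56147758 0.15584888]
tab 0.7951100078152723 1.6711955806790888
t 16.05 pos [0.5543 0.1259 0.1995] jaw yaw -56.24 x [-0.0042  0.0033 -1.    ] F [-0.1  0.5 -2. ] T [-0.04  0.04 -0.02] open 0.0237 q [0.09 0.45 1.44 0.   1.26 1.07]
shift [ 0.0296 -0.021  -0.022 ]
```

Call:
play_rows([
  [[0, -0.006, -0.006, 0.4, -1], [0.003, -0.006, -0.006, 0.3, -1], [0.006, -0.004, -0.005, 0, -1], [0.006, -0.002, -0.002, 0, -1], [0.006, 0, 0, 0, -1], [0.003, 0, 0, 0, -1], [0, 0, 0, 0, -1], [0, 0, 0, 0, -1], [0, 0, 0, 0, -1], [0, 0, 0, 0, -1]],
])

```text
time: 17.05
tool_pos: [0.5603, 0.154, 0.1725]
tool_rot: [-1.077, 1.564, 2.641]
contact_force: [-0.2, -0.0, -2.5]
opening: 0.0241
```

```bash
python3 - <<'E'
from h import *
o=st();rel(o,[.561,.1556,.15])
E
```

```text
t 17.05 pos [0.5603 0.154  0.1725] jaw yaw -56.98 x [-0.0057  0.0031 -1.    ] F [-0.2 -0.  -2.5] T [ 0.04 -0.06 -0.02] open 0.0241 q [0.13 0.49 1.44 0.   1.21 1.13]
shift [ 0.0225 -0.0008 -0.0015]
```

Call:
play_rows([
  [[0.004, -0.0008, -0.0015, 0, -1], [0.004, 0, 0, 0, -1], [0.004, 0, 0, 0, -1], [0.003, 0, 0, 0, -1], [0.003, 0, 0, 0, -1], [0.002, 0, 0, 0, -1], [0.002, 0, 0, 0, -1], [0.002, 0, 0, 0, -1], [0.002, 0, 0, 0, -1], [0.002, 0, 0, 0, -1]],
])

```text
time: 18.05
tool_pos: [0.561, 0.1554, 0.1473]
tool_rot: [-1.365, 1.566, 2.353]
contact_force: [-5.4, -1.3, 13.2]
opening: 0.0236
```

```bash
python3 - <<'E'
from h import *
o=st();rel(o,[.561,.1556,.129])
E
```

```text
t 18.05 pos [0.561  0.1554 0.1473] jaw yaw -56.99 x [-0.0031  0.0031 -1.    ] F [-5.4 -1.3 13.2] T [-0.25  1.33 -0.02] open 0.0236 q [0.14 0.52 1.47 0.   1.15 1.13]
shift [ 0.0183 -0.0001 -0.0001]
```

Call:
play_rows([
  [[0.002, -0.0005, 0.001, 0, -1], [0.002, -0.0003, 0.0007, 0, -1], [0.002, 0, 0, 0, -1], [0.002, 0, 0, 0, -1], [0.002, 0, 0, 0, -1], [0.002, 0, 0, 0.5, -1], [0.002, 0, 0, 0.5, -1], [0.002, 0, 0, -0.5, -1], [0.002, 0, 0, -0.5, -1], [0.002, 0, 0, 0, -1]],
])

```text
time: 19.05
tool_pos: [0.5603, 0.1554, 0.1473]
tool_rot: [2.869, 1.557, 0.304]
contact_force: [-6.0, -0.7, 11.6]
opening: 0.0234
```

```bash
python3 - <<'E'
from h import *
o=st();rel(o,[.561,.1556,.129]);c=robot.get_calibration("wrist");snap("wrist","w8.png",(220,180,420,300),4);snap("scene","s8.png",(280,230,420,340),5)
E
```

```text
t 19.05 pos [0.5603 0.1554 0.1473] jaw yaw -56.92 x [ 0.0136  0.0043 -0.9999] F [-6.  -0.7 11.6] T [-0.27  1.17 -0.05] open 0.0234 q [0.14 0.51 1.49 0.   1.13 1.13]
shift [ 0.0184  0.0001 -0.0004]
```

View pics/w8.png

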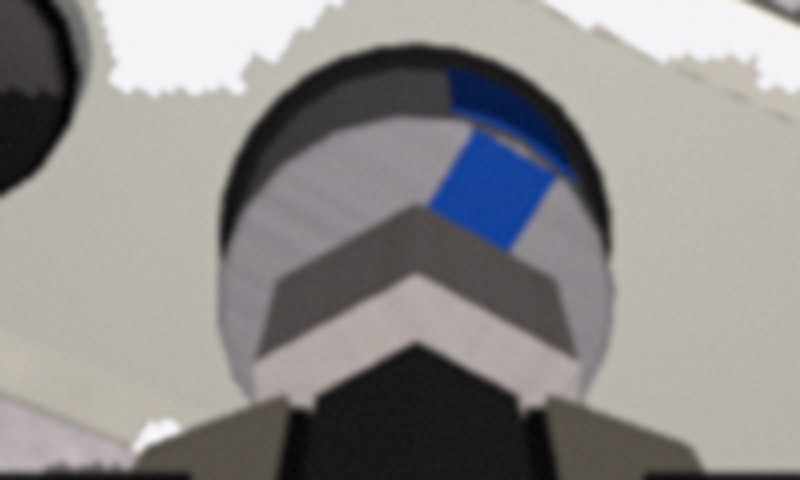

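View pics/s8.png

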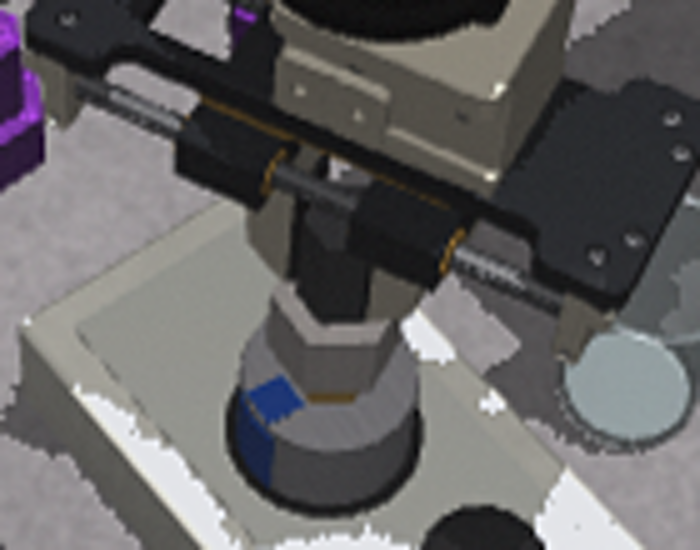

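The first socket stops with its foot 18 mm above the shoulder, and further pushing gives no travel. Brass shows below the skirt in the scene view. It does not fit, so I return it to the mat.

Call:
play_rows([
  [[-0.005, 0, 0, 0, -1], [-0.01, 0, 0, 0, -1], [-0.015, 0, 0, 0, -1], [-0.015, 0, 0, 0, -1], [-0.01, 0.005, 0.002, 0, -1], [0, 0.015, 0.008, 0, -1], [0, 0.025, 0.012, 0, -1], [0, 0.035, 0.017, 0, -1], [0, 0.035, 0.017, 0, -1], [0, 0.035, 0.017, 0, -1]],
])

```text
time: 20.15
tool_pos: [0.5825, -0.0118, 0.2084]
tool_rot: [2.849, 1.55, 0.294]
contact_force: [-0.2, 0.1, -2.7]
opening: 0.0241
```

```bash
python3 - <<'E'
from h import *
o=st();rel(o,[.523,-.157,.17])
E
```

```text
t 20.15 pos [ 0.5825 -0.0118  0.2084] jaw yaw -56.43 x [ 0.0198  0.006  -0.9998] F [-0.2  0.1 -2.7] T [0.04 0.   0.03] open 0.0241 q [-0.16  0.45  1.41  0.01  1.26  0.83]
shift [0.0364 0.0879 0.1306]
```

Call:
play_rows([
  [[0.003, 0.012, 0.018, 0, -1], [0.005, 0.018, 0.027, 0, -1], [0.005, 0.018, 0.03, 0, -1], [0.005, 0.018, 0.028, 0, -1], [0.005, 0.01, 0.016, 0, -1], [0.005, 0.004, 0.006, 0, -1], [0, 0, 0, 0, -1], [0, 0, 0, 0, -1], [0, 0, 0, 0, -1], [0, 0, 0, 0, -1]],
])

```text
time: 21.15
tool_pos: [0.5229, -0.1591, 0.1795]
tool_rot: [2.691, 1.546, 0.13]
contact_force: [0.3, 0.1, -2.0]
opening: 0.0236
```

```bash
python3 - <<'E'
from h import *
o=st();rel(o,[.523,-.157,.045])
E
```

```text
t 21.15 pos [ 0.5229 -0.1591  0.1795] jaw yaw -56.76 x [ 0.0249  0.0033 -0.9997] F [ 0.3  0.1 -2. ] T [0.03 0.01 0.03] open 0.0236 q [-0.44  0.41  1.56  0.01  1.15  0.54]
shift [ 0.1345 -0.0031  0.0018]
```

Call:
play_rows([
  [[0.008, -0.001, 0.001, 0, -1], [0.014, -0.001, 0.001, 0, -1], [0.018, -0.001, 0, 0, -1], [0.018, 0, 0, 0, -1], [0.018, 0, 0, 0, -1], [0.016, 0, 0, 0, -1], [0.01, 0, 0, 0, -1], [0.005, 0, 0, 0, -1], [0.002, 0, 0, 0, -1], [0, 0, 0, 0, -1]],
])

```text
time: 22.15
tool_pos: [0.5241, -0.1524, 0.065]
tool_rot: [2.666, 1.543, 0.112]
contact_force: [-0.1, 0.3, -2.2]
opening: 0.0233
```

```bash
python3 - <<'E'
from h import *
o=st();rel(o,[.523,-.157,.045])
E
```

```text
t 22.15 pos [ 0.5241 -0.1524  0.065 ] jaw yaw -56.32 x [ 0.0272  0.0031 -0.9996] F [-0.1  0.3 -2.2] T [-0.01  0.04  0.  ] open 0.0233 q [-0.43  0.55  1.69  0.02  0.88  0.54]
shift [0.0199 0.0029 0.0039]
```

Call:
play_rows([
  [[0.005, 0, 0.001, 0, -1], [0.005, 0, 0.001, 0, -1], [0.004, 0, 0, 0, -1], [0.003, 0, 0, 0, -1], [0.002, 0, 0, 0, -1], [0.001, 0, 0, 0, -1], [0.001, 0, 0, 0, -1], [0, 0, 0, 0, -1], [0, 0, 0, 0, -1], [0, 0, 0, 0, -1]],
])

```text
time: 23.15
tool_pos: [0.5243, -0.1543, 0.0442]
tool_rot: [2.593, 1.54, 0.039]
contact_force: [-0.2, 0.0, -1.7]
opening: 0.0239
```

```bash
python3 - <<'E'
from h import *
o=st()
E
```

```text
t 23.15 pos [ 0.5243 -0.1543  0.0442] jaw yaw -56.33 x [ 0.0312  0.0012 -0.9995] F [-0.2  0.  -1.7] T [-0.01 -0.01  0.03] open 0.0239 q [-0.43  0.58  1.71  0.02  0.82  0.54]
```

Call:
play_rows([
  [[0.001, 0, 0, 0, -1], [0, 0, 0, 0, -0.3], [0, 0, 0, 0, -0.1], [0, 0, 0, 0, 0.1], [0, 0, 0, 0, 0.3], [0, 0, 0, 0, 0.3], [-0.005, 0, 0, 0, 0.3], [-0.012, 0, 0, 0, 0.3], [-0.016, 0, 0, 0, 0.3], [-0.02, 0, 0, 0, 0.3]],
])

```text
time: 24.15
tool_pos: [0.522, -0.1541, 0.0983]
tool_rot: [2.632, 1.542, 0.079]
contact_force: [0.1, 0.0, 0.1]
opening: 0.0601
```

Call:
play_rows([
  [[-0.02, 0, 0, 0, 0.3], [-0.02, 0, 0, 0, 0.3], [-0.015, 0.01, 0.005, 0, 0.3], [-0.005, 0.018, 0.009, 0, 0.3], [0, 0.02, 0.01, 0, 0.3], [0, 0.01, 0.005, 0, 0.3], [0, 0.004, 0.002, 0, 0.3], [0, 0, 0, 0, 0.3], [0, 0, 0, 0, 0.3], [0, 0, 0, 0, 0.3]],
])

```text
time: 25.15
tool_pos: [0.5301, -0.2237, 0.1722]
tool_rot: [2.499, 1.532, -0.053]
contact_force: [-0.6, -0.3, 0.8]
opening: 0.0597
```

```bash
python3 - <<'E'
from h import *
o=st();rel(o,[.5453,-.247,.15]);c=robot.get_calibration("wrist");snap("wrist","w9.png")
import pickle;pickle.dump((o,c),open("w9.pkl","wb"))
E
```

```text
t 25.15 pos [ 0.5301 -0.2237  0.1722] jaw yaw -56.23 x [ 0.0392 -0.0021 -0.9992] F [-0.6 -0.3  0.8] T [ 0.01  0.02 -0.  ] open 0.0597 q [-0.54  0.46  1.5   0.02  1.15  0.43]
shift [0.0228 0.0273 0.001 ]
```

View pics/w9.png

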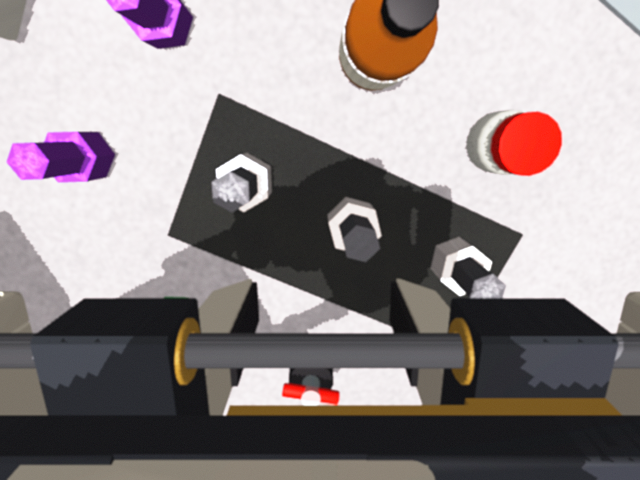

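```bash
python3 - <<'E'
import cv2
im=cv2.imread("pics/full_w9.png");cv2.imwrite("pics/w9a.png",cv2.resize(im[185:305,310:510],None,fx=4,fy=4,interpolation=cv2.INTER_CUBIC))
cv2.imwrite("pics/w9b.png",cv2.resize(im[140:225,200:290],None,fx=5,fy=5,interpolation=cv2.INTER_CUBIC))
E
```

```text
(no output)
```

View pics/w9a.png

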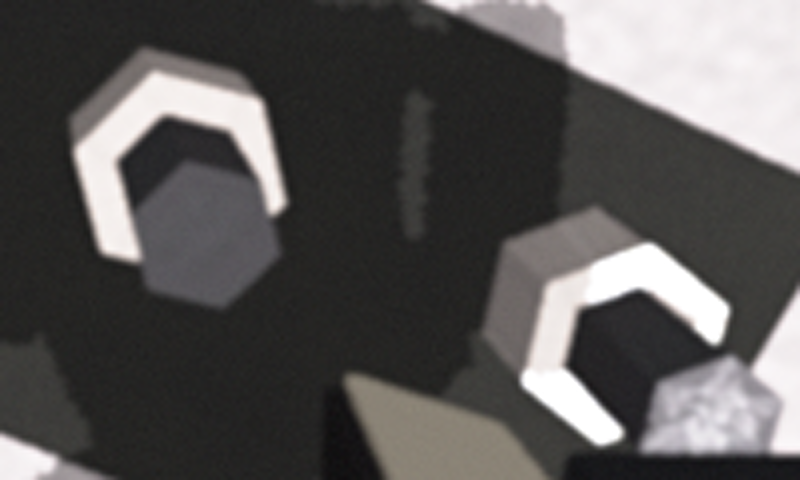

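View pics/w9b.png

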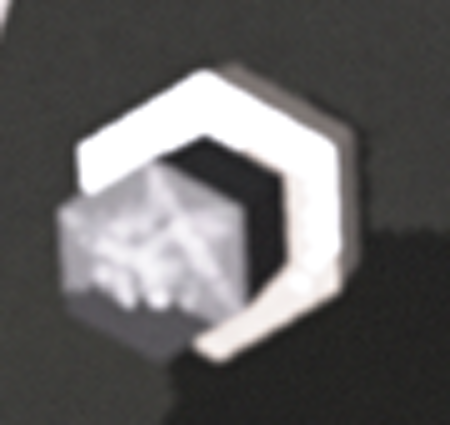

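```bash
python3 - <<'E'
from h import *
import pickle;o,c=pickle.load(open("w9.pkl","rb"))
a=lambda u,v,z:onz(c,(310+u/4,185+v/4),z)
print(hexfit([a(*p,.034) for p in [(75,150),(155,70),(262,98),(287,208),(102,252)]]))
print(hexfit([a(*p,.076) for p in [(140,213),(190,160),(268,188),(281,253),(222,310),(148,288)]]))
print("s3",hexfit([a(*p,.034) for p in [(648,243),(730,308),(546,285),(522,375),(622,437)]]))
E
```

```text
(array([ 0.5438, -0.2483]), np.float64(18.37), 'af', np.float64(0.0387), 'rms', np.float64(0.0004))
(array([ 0.5441, -0.2485]), np.float64(16.32), 'af', np.float64(0.0234), 'rms', np.float64(0.0007))
s3 (array([ 0.5663, -0.3464]), np.float64(57.77), 'af', np.float64(0.0379), 'rms', np.float64(0.0019))
```

Call:
play_rows([
  [[0, 0, 0, -8.5, 0.3], [0, 0, 0, -5.5, 0.3], [0, 0, 0, 0, 0.3], [-0.03, 0, 0, 0, 0.3], [-0.03, 0, 0, 0, 0.3], [0, 0, 0, 0, 0.3], [0, 0, 0, 0, 0.3], [0, 0, 0, 0, 0.3], [0, 0, 0, 0, 0.3], [0, 0, 0, 0, 0.3]],
])

```text
time: 26.2
tool_pos: [0.5261, -0.2188, 0.2294]
tool_rot: [2.424, 1.54, 0.117]
contact_force: [0.4, -0.2, -0.1]
opening: 0.06
```

```bash
python3 - <<'E'
from h import *
o=st();rel(o,[.544,-.2484,.15])
print(sum(o["qpos"][[1,2,4]])-np.pi, o["qpos"][3])
E
```

```text
t 26.2 pos [ 0.5261 -0.2188  0.2294] jaw yaw -42.24 x [ 0.031   0.0036 -0.9995] F [ 0.4 -0.2 -0.1] T [-0.   -0.03 -0.03] open 0.06 q [-0.54  0.41  1.42  0.02  1.29  0.19]
shift [0.0798 0.0315 0.0118]
-0.024668503782544704 0.019781040025645475
```

Call:
play_rows([
  [[0.003, 0.006, 0.003, 0, 0.3], [0.006, 0.008, 0.003, 0, 0.3], [0.009, 0.008, 0.003, 0, 0.3], [0.012, 0.006, 0.002, 0, 0.3], [0.016, 0.002, 0, 0, 0.3], [0.02, 0, 0, 0, 0.3], [0.024, 0, 0, 0, 0.3], [0, 0, 0, 0, 0.3], [0, 0, 0, 0, 0.3], [0, 0, 0, 0, 0.3]],
])

```text
time: 27.2
tool_pos: [0.5445, -0.2517, 0.129]
tool_rot: [2.564, 1.544, 0.253]
contact_force: [0.7, 0.5, -0.1]
opening: 0.0599
```

```bash
python3 - <<'E'
from h import *
o=st();rel(o,[.544,-.2484,.043])
print(sum(o["qpos"][[1,2,4]])-np.pi, o["qpos"][3])
c=robot.get_calibration("wrist");snap("wrist","w10.png",(220,190,420,310),4)
import pickle;pickle.dump((o,c),open("w10.pkl","wb"))
E
```

```text
t 27.2 pos [ 0.5445 -0.2517  0.129 ] jaw yaw -42.42 x [ 0.0256  0.0066 -0.9997] F [ 0.7  0.5 -0.1] T [-0.05 -0.01 -0.01] open 0.0599 q [-0.57  0.55  1.46  0.02  1.1   0.16]
shift [ 0.0859 -0.0038 -0.0002]
-0.017860398246586584 0.021707733791290287
```

View pics/w10.png

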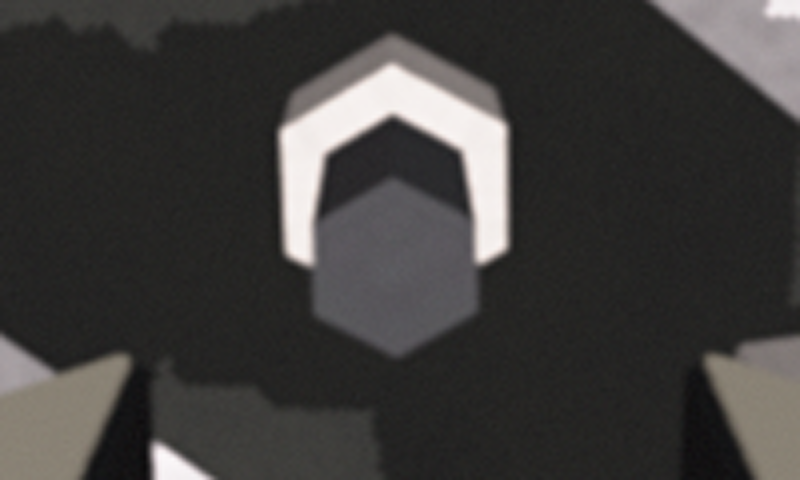

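```bash
python3 - <<'E'
from h import *
import pickle;o,c=pickle.load(open("w10.pkl","rb"))
a=lambda u,v,z:onz(c,(220+u/4,190+v/4),z)
print(hexfit([a(*p,.034) for p in [(393,62),(279,128),(509,124),(287,252),(508,248)]]),jawyaw(o)%60)
print(hexfit([a(*p,.076) for p in [(393,178),(473,218),(478,312),(397,358),(313,312),(315,220)]]))
rel(o,[.5441,-.2486,.043])
E
```

```text
(array([ 0.5442, -0.2481]), np.float64(18.57), 'af', np.float64(0.0386), 'rms', np.float64(0.0002)) 17.582572704246175
(array([ 0.5441, -0.2479]), np.float64(18.09), 'af', np.float64(0.0239), 'rms', np.float64(0.0005))
shift [ 0.0859 -0.0036 -0.0001]
```

Call:
play_rows([
  [[0.003, -0.002, 0, -0.8, 0.3], [0.006, -0.002, 0, 0, 0.3], [0.009, 0, 0, 0, 0.3], [0.012, 0, 0, 0, 0.3], [0.016, 0, 0, 0, 0.3], [0.019, 0, 0, 0, 0.3], [0, 0, 0, 0, 0.3], [0, 0, 0, 0, 0.3], [0, 0, 0, 0, 0.3], [0, 0, 0, 0, 0.3]],
])

```text
time: 28.25
tool_pos: [0.5447, -0.2491, 0.0625]
tool_rot: [2.403, 1.54, 0.108]
contact_force: [0.2, 0.1, -0.1]
opening: 0.0595
```

```bash
python3 - <<'E'
from h import *
o=st();rel(o,[.5442,-.2481,.043])
E
```

```text
t 28.25 pos [ 0.5447 -0.2491  0.0625] jaw yaw -41.53 x [ 0.0308  0.0033 -0.9995] F [ 0.2  0.1 -0.1] T [-0.   -0.03 -0.07] open 0.0595 q [-0.57  0.63  1.54  0.02  0.95  0.14]
shift [ 0.0195 -0.0014  0.    ]
```

Call:
play_rows([
  [[0.006, -0.0007, 0, 0, 0.3], [0.006, -0.0007, 0, 0, 0.2], [0.004, 0, 0, 0, 0], [0.002, 0, 0, 0, -0.2], [0, 0, 0, 0, -0.4], [0, 0, 0, 0, -0.6], [0, 0, 0, 0, -1], [0, 0, 0, 0, -1], [0, 0, 0, 0, -1], [0, 0, 0, 0, -1]],
])

```text
time: 29.25
tool_pos: [0.5445, -0.2481, 0.0445]
tool_rot: [2.373, 1.538, 0.078]
contact_force: [0.5, -1.0, -0.2]
opening: 0.0236
```

```bash
python3 - <<'E'
from h import *
o=st();rel(o,[.5610,.1556,.20])
E
```

```text
t 29.25 pos [ 0.5445 -0.2481  0.0445] jaw yaw -41.52 x [ 0.0322  0.0025 -0.9995] F [ 0.5 -1.  -0.2] T [0.03 0.08 0.03] open 0.0236 q [-0.57  0.65  1.56  0.02  0.91  0.14]
shift [-0.1539 -0.2517 -0.3169]
```

Call:
play_rows([
  [[-0.045, 0, 0, 0, -1], [-0.045, 0, 0, 0, -1], [-0.035, 0, 0, 0, -1], [-0.02, -0.01, -0.012, 0, -1], [0, -0.02, -0.025, 0, -1], [0, -0.027, -0.034, 0, -1], [0, -0.027, -0.034, 0, -1], [0, -0.027, -0.034, 0, -1], [0, -0.027, -0.034, 0, -1], [0, -0.027, -0.034, 0, -1]],
])

```text
time: 30.25
tool_pos: [0.5533, 0.0183, 0.1931]
tool_rot: [2.393, 1.541, 0.086]
contact_force: [1.9, -0.5, -3.1]
opening: 0.0241
```

```bash
python3 - <<'E'
from h import *
o=st();rel(o,[.5610,.1556,.20])
E
```

```text
t 30.25 pos [0.5533 0.0183 0.1931] jaw yaw -42.16 x [ 0.0297  0.0026 -0.9996] F [ 1.9 -0.5 -3.1] T [-0.04 -0.06 -0.04] open 0.0241 q [-0.11  0.41  1.52  0.01  1.18  0.62]
shift [-0.0063 -0.0863 -0.1071]
```

Call:
play_rows([
  [[0, -0.024, -0.03, 0, -1], [0, -0.022, -0.027, 0, -1], [0, -0.016, -0.02, 0, -1], [0, -0.009, -0.012, 0, -1], [0, -0.003, -0.004, 3, -1], [0, 0, 0, 4, -1], [0, 0, 0, 4, -1], [0, 0, 0, 3, -1], [0, 0, 0, 1, -1], [0, 0, 0, 0, -1]],
])

```text
time: 31.25
tool_pos: [0.5574, 0.15, 0.1896]
tool_rot: [2.728, 1.547, 0.16]
contact_force: [0.2, -0.7, -3.3]
opening: 0.0235
```

```bash
python3 - <<'E'
from h import *
o=st();rel(o,[.5610,.1556,.165])
E
```

```text
t 31.25 pos [0.5574 0.15   0.1896] jaw yaw -57.11 x [ 0.0234  0.0038 -0.9997] F [ 0.2 -0.7 -3.3] T [-0.    0.    0.02] open 0.0235 q [0.13 0.45 1.46 0.   1.21 1.13]
shift [ 0.0246 -0.003  -0.0056]
```

Call:
play_rows([
  [[-0.04, 0, 0, 0, -1], [0, 0, 0, 0, -1], [0, 0, 0, 0, -1], [0.003, -0.001, -0.0025, 0, -1], [0.006, -0.001, -0.0025, 0, -1], [0.009, 0, 0, 0, -1], [0.013, 0, 0, 0, -1], [0.016, 0, 0, 0, -1], [0, 0, 0, 0, -1], [0, 0, 0, 0, -1]],
])

```text
time: 32.25
tool_pos: [0.5579, 0.1542, 0.1738]
tool_rot: [2.746, 1.558, 0.183]
contact_force: [-0.3, -0.7, -2.6]
opening: 0.024
```

```bash
python3 - <<'E'
from h import *
o=st();rel(o,[.5604,.1556,.155])
E
```

```text
t 32.25 pos [0.5579 0.1542 0.1738] jaw yaw -56.85 x [ 0.0121  0.0022 -0.9999] F [-0.3 -0.7 -2.6] T [-0.04 -0.04 -0.  ] open 0.024 q [0.14 0.48 1.46 0.   1.19 1.13]
shift [ 0.0188  0.0001 -0.0026]
```

Call:
play_rows([
  [[0.004, 0, -0.0014, 0, -1], [0.004, 0, -0.0013, 0, -1], [0.004, 0, 0, 0, -1], [0.003, 0, 0, 0, -1], [0.003, 0, 0, 0, -1], [0.003, 0, 0, 0, -1], [0.002, 0, 0, 0, -1], [0.002, 0, 0, 0, -1], [0.002, 0, 0, 0, -1], [0.002, 0, 0, 0, -1]],
])

```text
time: 33.25
tool_pos: [0.5625, 0.1568, 0.1518]
tool_rot: [2.758, 1.549, 0.196]
contact_force: [-4.9, -1.8, 10.6]
opening: 0.0237
```

```bash
python3 - <<'E'
from h import *
o=st();rel(o,[.561,.1556,.130])
c=robot.get_calibration("wrist");snap("wrist","w11.png",(220,180,420,300),4);snap("scene","s11.png",(280,230,420,340),5)
E
```

```text
t 33.25 pos [0.5625 0.1568 0.1518] jaw yaw -56.82 x [ 0.0216  0.0043 -0.9998] F [-4.9 -1.8 10.6] T [-0.25  1.17  0.02] open 0.0237 q [0.14 0.5  1.49 0.   1.13 1.13]
shift [0.0218 0.     0.0024]
```

View pics/s11.png

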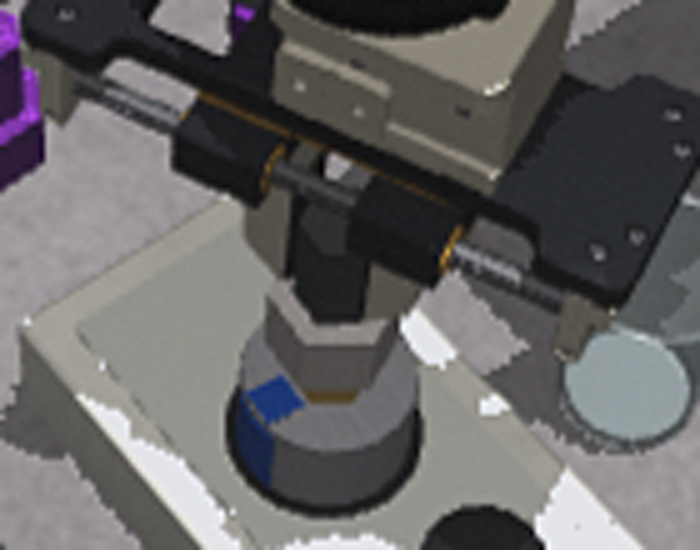

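The second socket stops with its foot about 21 mm above the shoulder, resting on the cap top, so it has the 18 mm hole. I return it to the mat.

Call:
play_rows([
  [[-0.03, 0, 0, 0, -1], [-0.03, 0, 0, 0, -1], [-0.005, 0.01, 0.008, 0, -1], [0, 0.02, 0.014, 0, -1], [0, 0.032, 0.02, 0, -1], [0, 0.036, 0.023, 0, -1], [0, 0.036, 0.023, 0, -1], [0, 0.036, 0.023, 0, -1], [0, 0.036, 0.023, 0, -1], [0, 0.03, 0.02, 0, -1]],
])

```text
time: 34.35
tool_pos: [0.5575, -0.1357, 0.2102]
tool_rot: [2.846, 1.555, 0.292]
contact_force: [1.1, -0.3, -2.4]
opening: 0.0239
```

```bash
python3 - <<'E'
from h import *
o=st();rel(o,[.5442,-.2481,.18])
E
```

```text
t 34.35 pos [ 0.5575 -0.1357  0.2102] jaw yaw -56.34 x [ 0.0152  0.0046 -0.9999] F [ 1.1 -0.3 -2.4] T [ 0.01 -0.03 -0.02] open 0.0239 q [-0.38  0.44  1.43  0.01  1.27  0.6 ]
shift [0.0294 0.0861 0.0738]
```

Call:
play_rows([
  [[0, 0.026, 0.022, 0, -1], [0, 0.022, 0.019, 0, -1], [0.002, 0.015, 0.014, 0, -1], [0.004, 0.008, 0.008, 0, -1], [0.006, 0.003, 0.003, 0, -1], [0.01, 0, 0, 0, -1], [0.014, 0, 0, 0, -1], [0.018, 0, 0, 0, -1], [0, 0, 0, 0, -1], [0, 0, 0, 0, -1]],
])

```text
time: 35.35
tool_pos: [0.5368, -0.2411, 0.1425]
tool_rot: [-2.599, 1.56, 1.125]
contact_force: [0.5, 0.6, -2.3]
opening: 0.0237
```

```bash
python3 - <<'E'
from h import *
o=st();rel(o,[.5442,-.2481,.0445])
E
```

```text
t 35.35 pos [ 0.5368 -0.2411  0.1425] jaw yaw -56.64 x [ 0.0045  0.0095 -0.9999] F [ 0.5  0.6 -2.3] T [-0.01 -0.02 -0.02] open 0.0237 q [-0.56  0.53  1.46  0.01  1.15  0.43]
shift [ 0.0979  0.0104 -0.0014]
```

Call:
play_rows([
  [[0.004, 0.004, -0.001, 0, -1], [0.008, 0.004, 0, 0, -1], [0.012, 0.002, 0, 0, -1], [0.016, 0, 0, 0, -1], [0.02, 0, 0, 0, -1], [0.02, 0, 0, 0, -1], [0, 0, 0, 0, -1], [0, 0, 0, 0, -1], [0, 0, 0, 0, -1], [0, 0, 0, 0, -1]],
])

```text
time: 36.35
tool_pos: [0.5473, -0.2499, 0.0603]
tool_rot: [3.049, 1.559, 0.491]
contact_force: [-0.4, 0.7, -2.4]
opening: 0.024
```

```bash
python3 - <<'E'
from h import *
o=st();rel(o,[.5442,-.2481,.0445])
E
```

```text
t 36.35 pos [ 0.5473 -0.2499  0.0603] jaw yaw -56.58 x [ 0.0107  0.0057 -0.9999] F [-0.4  0.7 -2.4] T [ 0.   -0.04 -0.04] open 0.024 q [-0.56  0.64  1.51  0.01  0.98  0.42]
shift [ 0.0157 -0.0032  0.0018]
```

Call:
play_rows([
  [[0.005, -0.001, 0, 0, -1], [0.005, -0.001, 0, 0, -1], [0.003, 0, 0, 0, -1], [0.0015, 0, 0, 0, -1], [0.001, 0, 0, 0, -1], [0.001, 0, 0, 0, -1], [0.001, 0, 0, 0, -1], [0.001, 0, 0, 0, -1], [0, 0, 0, 0, -1], [0, 0, 0, 0, -1]],
])

```text
time: 37.35
tool_pos: [0.5475, -0.2487, 0.0452]
tool_rot: [2.74, 1.555, 0.182]
contact_force: [-0.0, -0.8, -3.4]
opening: 0.0236
```

```bash
python3 - <<'E'
from h import *
o=st()
E
```

```text
t 37.35 pos [ 0.5475 -0.2487  0.0452] jaw yaw -56.56 x [ 0.0153  0.0028 -0.9999] F [-0.  -0.8 -3.4] T [-0.04  0.02 -0.  ] open 0.0236 q [-0.56  0.66  1.53  0.01  0.94  0.42]
```

Call:
play_rows([
  [[0.001, 0, 0, 0, -1], [0, 0, 0, 0, -0.3], [0, 0, 0, 0, -0.1], [0, 0, 0, 0, 0.1], [0, 0, 0, 0, 0.3], [0, 0, 0, 0, 0.3], [-0.02, 0, 0, 0, 0.3], [-0.03, 0, 0, 0, 0.3], [-0.03, 0, 0, 0, 0.3], [-0.02, 0.005, 0.001, 0, 0.3]],
])

```text
time: 38.35
tool_pos: [0.5466, -0.2527, 0.144]
tool_rot: [-3.137, 1.559, 0.589]
contact_force: [-0.1, -1.1, -0.2]
opening: 0.0599
```

Call:
play_rows([
  [[-0.01, 0.015, 0.007, 0, 0.3], [0, 0.02, 0.009, 0, 0.3], [0, 0.02, 0.009, 0, 0.3], [0, 0.012, 0.006, 0, 0.3], [0, 0.005, 0.003, 0, 0.3], [0, 0, 0, 0, 0.3], [0, 0, 0, 0, 0.3], [0, 0, 0, 0, 0.3], [0, 0, 0, 0, 0.3], [0, 0, 0, 0, 0.3]],
])

```text
time: 39.35
tool_pos: [0.5596, -0.3319, 0.1582]
tool_rot: [2.871, 1.556, 0.316]
contact_force: [-1.0, -0.2, 0.1]
opening: 0.0598
```

```bash
python3 - <<'E'
from h import *
o=st();rel(o,[.5663,-.3464,.15]);c=robot.get_calibration("wrist");snap("wrist","w12.png")
im=cv2.imread("pics/full_w12.png");cv2.imwrite("pics/w12a.png",cv2.resize(im[150:300,190:420],None,fx=3,fy=3,interpolation=cv2.INTER_CUBIC))
import pickle;pickle.dump((o,c),open("w12.pkl","wb"))
print(proj(c,[.5663,-.3464,.034]))
E
```

```text
t 39.35 pos [ 0.5596 -0.3319  0.1582] jaw yaw -56.38 x [ 0.0143  0.0047 -0.9999] F [-1.  -0.2  0.1] T [-0.04  0.   -0.04] open 0.0598 q [-0.66  0.62  1.25  0.01  1.26  0.32]
shift [0.0082 0.0157 0.0025]
[344.5213756  231.51773699]
```

View pics/w12.png

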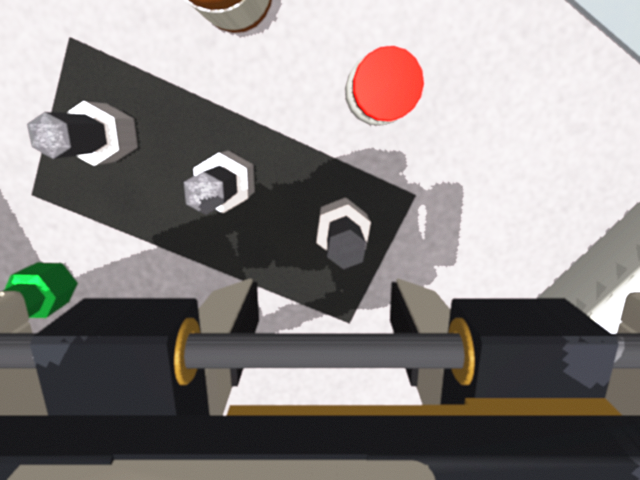

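View pics/w12a.png

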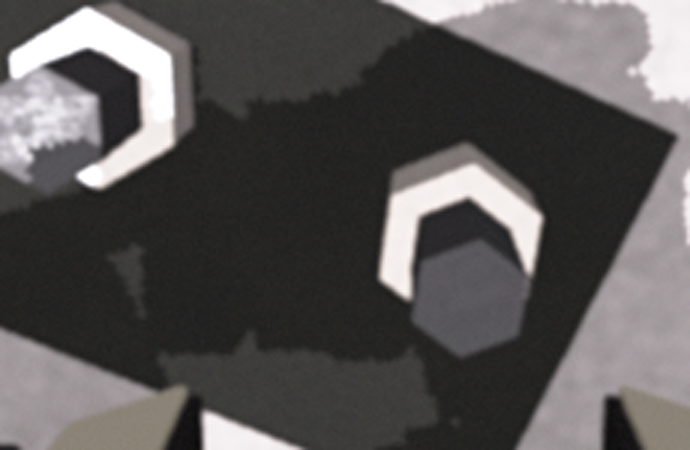

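Sockets 1 and 2 both stand upright on the mat, at (90,133) and (225,183). The third is at (343,235).

```bash
python3 - <<'E'
from h import *
import pickle;o,c=pickle.load(open("w12.pkl","rb"))
a=lambda u,v,z:onz(c,(190+u/3,150+v/3),z)
print(hexfit([a(*p,.034) for p in [(475,165),(543,215),(391,192),(378,278)]]),jawyaw(o)%60)
print(hexfit([a(*p,.076) for p in [(480,240),(527,278),(520,335),(464,357),(413,318),(420,262)]]))
E
```

```text
(array([ 0.5652, -0.346 ]), np.float64(54.76), 'af', np.float64(0.0387), 'rms', np.float64(0.0005)) 3.624841481175345
(array([ 0.5653, -0.3462]), np.float64(55.87), 'af', np.float64(0.0236), 'rms', np.float64(0.0005))
```

Call:
play_rows([
  [[0, 0.005, 0.001, 0, 0.3], [0.002, 0.006, 0.001, 2, 0.3], [0.004, 0.003, 0.001, 3, 0.3], [0.006, 0, 0, 2.5, 0.3], [0.009, 0, 0, 0.8, 0.3], [0.012, 0, 0, 0, 0.3], [0.015, 0, 0, 0, 0.3], [0.018, 0, 0, 0, 0.3], [0, 0, 0, 0, 0.3], [0, 0, 0, 0, 0.3]],
])

```text
time: 40.4
tool_pos: [0.5669, -0.3463, 0.0883]
tool_rot: [2.964, 1.555, 0.264]
contact_force: [-0.7, -0.8, 0.7]
opening: 0.0597
```

```bash
python3 - <<'E'
from h import *
o=st();rel(o,[.5652,-.3461,.0445]);c=robot.get_calibration("wrist");snap("wrist","w13.png",(220,190,420,340),4)
import pickle;pickle.dump((o,c),open("w13.pkl","wb"))
E
```

```text
t 40.4 pos [ 0.5669 -0.3463  0.0883] jaw yaw -64.7 x [ 0.0149  0.004  -0.9999] F [-0.7 -0.8  0.7] T [-0.    0.01  0.03] open 0.0597 q [-0.67  0.71  1.29  0.01  1.13  0.45]
shift [ 0.0437 -0.001   0.0021]
```

View pics/w13.png

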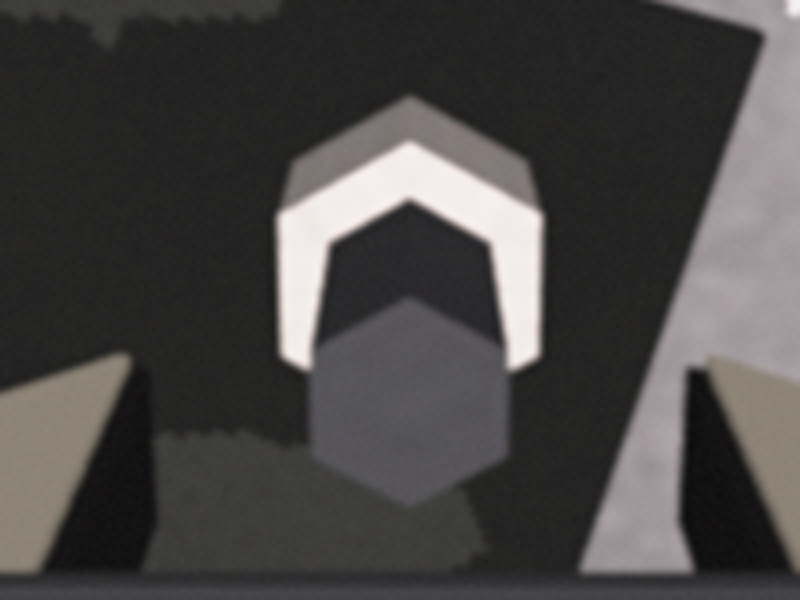

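```bash
python3 - <<'E'
from h import *
import pickle;o,c=pickle.load(open("w13.pkl","rb"))
a=lambda u,v,z:onz(c,(220+u/4,190+v/4),z)
print(hexfit([a(*p,.034) for p in [(410,140),(277,213),(544,213),(281,355),(541,353)]]),jawyaw(o)%60)
print(hexfit([a(*p,.076) for p in [(409,297),(507,350),(508,458),(409,507),(312,457),(314,350)]]))
E
```

```text
(array([ 0.5654, -0.346 ]), np.float64(55.5), 'af', np.float64(0.0385), 'rms', np.float64(0.0002)) 55.303079379726626
(array([ 0.5652, -0.346 ]), np.float64(55.13), 'af', np.float64(0.0238), 'rms', np.float64(0.0003))
```

Call:
play_rows([
  [[0.004, -0.0005, 0.001, 0, 0.3], [0.007, -0.0005, 0.001, 0, 0.3], [0.009, 0, 0, 0, 0.3], [0.009, 0, 0, 0, 0.3], [0.007, 0, 0, 0, 0.3], [0.004, 0, 0, 0, 0.3], [0.001, 0, 0, 0, 0.3], [0, 0, 0, 0, 0], [0, 0, 0, 0, 0], [0, 0, 0, 0, 0]],
])

```text
time: 41.45
tool_pos: [0.5659, -0.3466, 0.0456]
tool_rot: [2.827, 1.554, 0.127]
contact_force: [-0.3, 0.2, 0.1]
opening: 0.0468
```

```bash
python3 - <<'E'
from h import *
o=st();rel(o,[.5652,-.3461,.0445])
E
```

```text
t 41.45 pos [ 0.5659 -0.3466  0.0456] jaw yaw -64.66 x [ 0.0171  0.0022 -0.9999] F [-0.3  0.2  0.1] T [0.03 0.02 0.  ] open 0.0468 q [-0.67  0.76  1.33  0.01  1.04  0.45]
shift [ 0.001  -0.0008  0.0004]
```

Call:
play_rows([
  [[0.001, -0.0006, 0.0004, 0, -0.3], [0, 0, 0, 0, -0.6], [0, 0, 0, 0, -1], [0, 0, 0, 0, -1], [0, 0, 0, 0, -1], [0, 0, 0, 0, -1], [0, 0, 0, 0, -1], [-0.04, 0, 0, 0, -1], [-0.04, 0, 0, 0, -1], [-0.03, 0, 0, 0, -1]],
])

```text
time: 42.45
tool_pos: [0.5604, -0.3443, 0.1509]
tool_rot: [-2.515, 1.558, 1.069]
contact_force: [0.1, -1.0, -2.2]
opening: 0.0237
```

```bash
python3 - <<'E'
from h import *
o=st();rel(o,[.5610,.1556,.2])
E
```

```text
t 42.45 pos [ 0.5604 -0.3443  0.1509] jaw yaw -64.67 x [ 0.006   0.0109 -0.9999] F [ 0.1 -1.  -2.2] T [-0.02 -0.02 -0.  ] open 0.0237 q [-0.67  0.65  1.23  0.01  1.27  0.45]
shift [-0.0437 -0.4519 -0.2149]
```

Call:
play_rows([
  [[-0.02, -0.01, -0.005, 0, -1], [-0.01, -0.022, -0.011, 0, -1], [-0.005, -0.034, -0.016, 0, -1], [0, -0.038, -0.018, 0, -1], [0, -0.04, -0.019, 0, -1], [0, -0.04, -0.019, 0, -1], [0, -0.04, -0.019, 0, -1], [0, -0.04, -0.019, 0, -1], [0, -0.04, -0.019, 0, -1], [0, -0.04, -0.019, 0, -1]],
])

```text
time: 43.45
tool_pos: [0.5618, 0.0423, 0.193]
tool_rot: [3.048, 1.558, 0.338]
contact_force: [0.7, -0.6, -1.4]
opening: 0.0242
```

```bash
python3 - <<'E'
from h import *
o=st();rel(o,[.5610,.1556,.2])
E
```

```text
t 43.45 pos [0.5618 0.0423 0.193 ] jaw yaw -65.3 x [ 0.0121  0.0042 -0.9999] F [ 0.7 -0.6 -1.4] T [ 0.   -0.04  0.  ] open 0.0242 q [-0.06  0.43  1.48  0.01  1.22  1.07]
shift [-0.0065 -0.1033 -0.0467]
```

Call:
play_rows([
  [[0, -0.028, -0.0125, 0, -1], [0, -0.026, -0.0115, 0, -1], [0, -0.02, -0.009, 0, -1], [0, -0.012, -0.0055, 0, -1], [0, -0.004, -0.002, -1.5, -1], [0, 0, 0, -2.5, -1], [0, 0, 0, -2.5, -1], [0, 0, 0, -1.5, -1], [0, 0, 0, 0, -1], [0, 0, 0, 0, -1]],
])

```text
time: 44.45
tool_pos: [0.5584, 0.1481, 0.1917]
tool_rot: [2.993, 1.562, 0.437]
contact_force: [-0.1, -0.9, -1.6]
opening: 0.0243
```

```bash
python3 - <<'E'
from h import *
o=st();rel(o,[.5610,.1556,.17]);c=robot.get_calibration("wrist");snap("wrist","w14.png",(220,130,420,280),4)
import pickle;pickle.dump((o,c),open("w14.pkl","wb"))
E
```

```text
t 44.45 pos [0.5584 0.1481 0.1917] jaw yaw -56.44 x [ 0.0076  0.0035 -1.    ] F [-0.1 -0.9 -1.6] T [-0.02 -0.    0.06] open 0.0243 q [0.13 0.46 1.44 0.   1.23 1.11]
shift [ 0.0217 -0.0049 -0.0062]
```

View pics/w14.png

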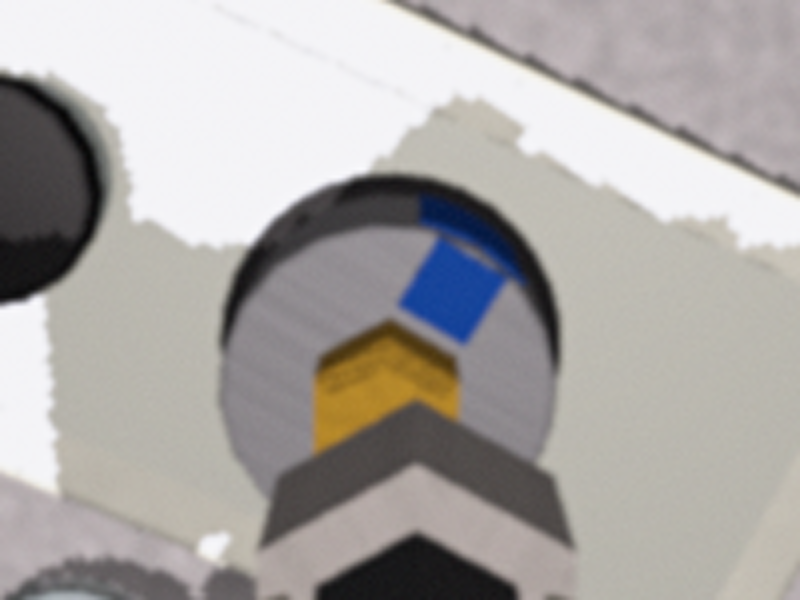

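Call:
play_rows([
  [[0.001, -0.002, -0.002, 0.3, -1], [0.003, -0.002, -0.002, 0.2, -1], [0.005, -0.001, -0.002, 0, -1], [0.006, 0, 0, 0, -1], [0.006, 0, 0, 0, -1], [0.005, 0, 0, 0, -1], [0, 0, 0, 0, -1], [0, 0, 0, 0, -1], [0, 0, 0, 0, -1], [0, 0, 0, 0, -1]],
])

```text
time: 45.5
tool_pos: [0.5608, 0.156, 0.1627]
tool_rot: [3.043, 1.564, 0.476]
contact_force: [-0.4, 0.4, -2.6]
opening: 0.024
```

```bash
python3 - <<'E'
from h import *
o=st();rel(o,[.5610,.1556,.13])
E
```

```text
t 45.5 pos [0.5608 0.156  0.1627] jaw yaw -57.05 x [ 0.0063  0.0032 -1.    ] F [-0.4  0.4 -2.6] T [ 0.01 -0.02  0.04] open 0.024 q [0.14 0.5  1.46 0.   1.17 1.13]
shift [0.0327 0.0004 0.0003]
```

Aligned. I descend gently.

Call:
play_rows([
  [[0.002, 0.0002, 0, 0, -1], [0.003, 0, 0, 0, -1], [0.003, 0, 0, 0, -1], [0.003, 0, 0, 0, -1], [0.003, 0, 0, 0, -1], [0.003, 0, 0, 0, -1], [0.002, 0, 0, 0, -1], [0.002, 0, 0, 0, -1], [0.002, 0, 0, 0, -1], [0.002, 0, 0, 0, -1]],
])

```text
time: 46.5
tool_pos: [0.5615, 0.1559, 0.136]
tool_rot: [2.998, 1.563, 0.431]
contact_force: [0.1, -0.1, -1.6]
opening: 0.0238
```

```bash
python3 - <<'E'
from h import *
o=st();rel(o,[.5610,.1556,.13])
E
```

```text
t 46.5 pos [0.5615 0.1559 0.136 ] jaw yaw -57.06 x [ 0.0074  0.0034 -1.    ] F [ 0.1 -0.1 -1.6] T [-0.02 -0.    0.02] open 0.0238 q [0.14 0.52 1.5  0.   1.11 1.13]
shift [ 0.006  -0.      0.0006]
```

Call:
play_rows([
  [[0.002, 0, 0.0003, 0, -1], [0.002, 0, 0, 0, -1], [0.0015, 0, 0, 0, -1], [0.0015, 0, 0, 0, -1], [0.0015, 0, 0, 0, -1], [0.0015, 0, 0, 0, -1], [0.0015, 0, 0, 0, -1], [0.0015, 0, 0, 0, -1], [0.0015, 0, 0, 0, -1], [0.0015, 0, 0, 0, -1]],
])

```text
time: 47.5
tool_pos: [0.5611, 0.1557, 0.1313]
tool_rot: [2.815, 1.556, 0.249]
contact_force: [-3.8, -0.8, 8.1]
opening: 0.024
```

```bash
python3 - <<'E'
from h import *
o=st();rel(o,[.5610,.1556,.13])
c=robot.get_calibration("wrist");snap("wrist","w15.png");snap("scene","s15.png",(280,230,420,340),5)
import pickle;pickle.dump((o,c),open("w15.pkl","wb"))
E
```

```text
t 47.5 pos [0.5611 0.1557 0.1313] jaw yaw -57.01 x [ 0.0145  0.0037 -0.9999] F [-3.8 -0.8  8.1] T [-0.13  0.79  0.02] open 0.024 q [0.14 0.53 1.51 0.   1.09 1.13]
shift [0.0013 0.0001 0.0002]
```

View pics/w15.png

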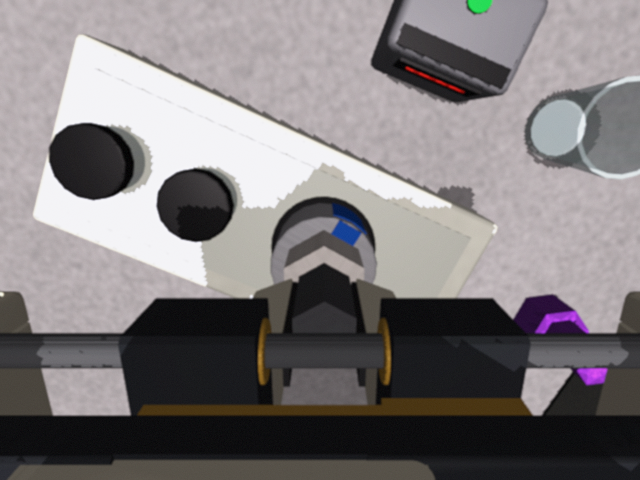

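View pics/s15.png

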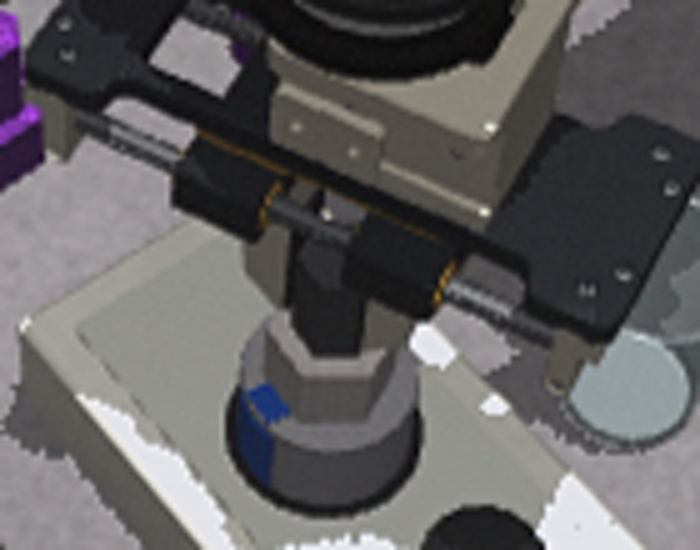

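Call:
play_rows([
  [[0.003, 0, 0, 0, -1], [0.003, 0, 0.0005, 0, -1], [0.003, 0, 0.0005, 0, -1], [0.003, 0, 0.0005, 0, -1], [0.003, 0, 0, 0.4, -1], [0.003, 0, 0, -0.4, -1], [0.003, 0, 0, 0, -1], [0.003, 0, 0, 0, -1], [0.002, 0, 0, 0, -1], [0.002, 0, 0, 0, -1]],
], grip_force=45)

```text
time: 48.6
tool_pos: [0.5611, 0.156, 0.1313]
tool_rot: [2.763, 1.536, 0.199]
contact_force: [-4.7, -1.9, 10.8]
opening: 0.0237
```

```bash
python3 - <<'E'
from h import *
o=st();c=robot.get_calibration("wrist");snap("wrist","w16.png",(240,170,400,290),5);snap("scene","s16.png",(300,270,400,350),7)
import pickle;pickle.dump((o,c),open("w16.pkl","wb"))
E
```

```text
t 48.6 pos [0.5611 0.156  0.1313] jaw yaw -56.94 x [ 0.034   0.0068 -0.9994] F [-4.7 -1.9 10.8] T [-0.15  1.15  0.03] open 0.0237 q [0.14 0.52 1.53 0.   1.06 1.13]
```

View pics/w16.png

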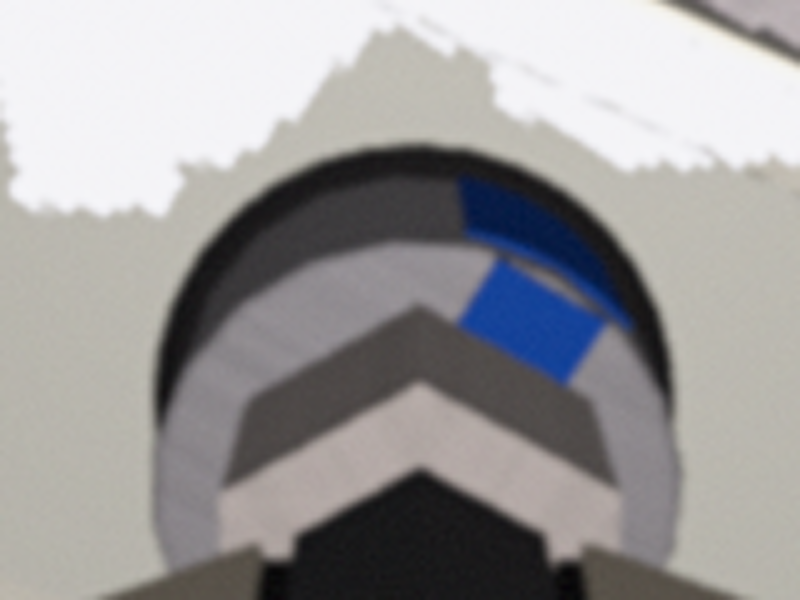

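View pics/s16.png

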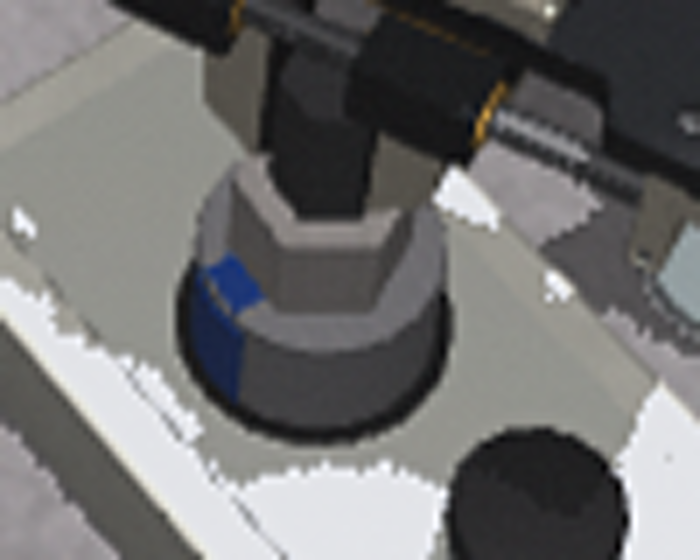

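```bash
python3 - <<'E'
from h import *
import pickle;o,c=pickle.load(open("w16.pkl","rb"))
f=lambda p:((proj(c,p)-[240,170])*5).round(0)
A=np.array([.561,.1557])
for z in (.09,.091,.092,.094):
    out=[]
    for b in (33,93,-27):
        p=A+.02194*np.array([np.cos(np.radians(b)),np.sin(np.radians(b))]);out.append(f([*p,z]));out.append(f([*p,z+.03]))
    print(z,*out)
a=lambda u,v,z:onz(c,(240+u/5,170+v/5),z)[:2]
T=[a(*p,.09) for p in [(458,322),(500,258),(605,320),(568,384)]];m=sum(T)/4;d=T[1]+T[2]-T[0]-T[3];print("tab",np.degrees(np.arctan2(*d[::-1])),np.degrees(np.arctan2(*(m-A)[::-1])))
E
```

```text
0.09 [420. 303.] [424. 383.] [247. 400.] [223. 494.] [593. 399.] [625. 493.]
0.091 [420. 305.] [424. 386.] [246. 403.] [222. 498.] [594. 402.] [626. 497.]
0.092 [420. 308.] [425. 389.] [245. 406.] [221. 502.] [595. 405.] [627. 500.]
0.094 [421. 312.] [425. 395.] [244. 411.] [219. 509.] [597. 410.] [630. 508.]
tab 2.8555234367058953 1.3551858615269985
```

Call:
play_rows([
  [[0, 0, 0, 0, -1], [0, 0, 0, 0, -1], [0, 0, 0, 0, -1], [0, 0, 0, 0, -1], [0, 0, 0, 0, -1], [0.001, 0, 0, 0, -1], [0.001, 0, 0, 0, -1], [0.001, 0, 0, 0, -1], [0.001, 0, 0, 0, -1], [0.001, 0, 0, 0, -1]],
])

```text
time: 49.7
tool_pos: [0.5613, 0.1561, 0.1314]
tool_rot: [2.756, 1.534, 0.192]
contact_force: [-2.8, 0.2, 6.3]
opening: 0.0237
```

```bash
python3 - <<'E'
from h import *
o=st();c=robot.get_calibration("wrist");snap("wrist","w17.png",(240,170,400,290),5);snap("top","t17.png")
import pickle;pickle.dump((o,c),open("w17.pkl","wb"))
E
```

```text
t 49.7 pos [0.5613 0.1561 0.1314] jaw yaw -56.92 x [ 0.0366  0.0071 -0.9993] F [-2.8  0.2  6.3] T [-0.08  0.74 -0.02] open 0.0237 q [0.14 0.51 1.53 0.   1.06 1.13]
```

View pics/w17.png

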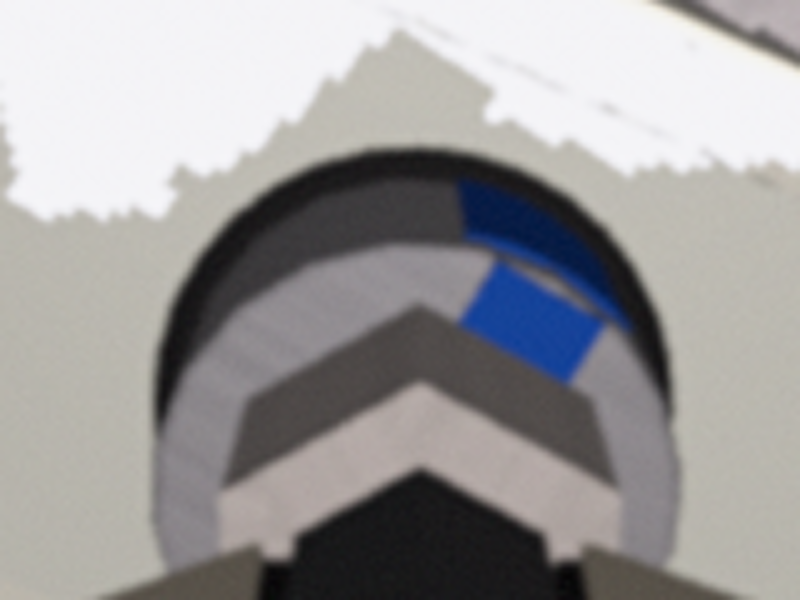

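View pics/t17.png

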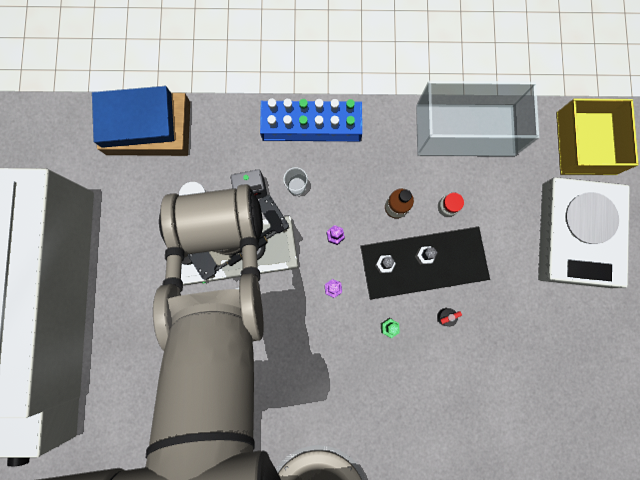

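The seat reads within about 1 mm of full depth, but the pushing has tilted the tool by 2°. There is time left, so I release, take out the tilt and regrip.

Call:
play_rows([
  [[0, 0, 0, 0, -0.3], [0, 0, 0, 0, -0.1], [0, 0, 0, 0, 0.1], [0, 0, 0, 0, 0.1], [-0.04, 0, 0, 0, 0.1], [0, 0, 0, 0, 0.1], [0, 0, 0, 0, 0.1], [0, 0, 0, 0, 0.1], [-0.04, 0, 0, 0, 0.1], [0, 0, 0, 0, 0.1]],
])

```text
time: 50.8
tool_pos: [0.5582, 0.1554, 0.2109]
tool_rot: [2.762, 1.537, 0.198]
contact_force: [0.3, -0.8, -0.1]
opening: 0.0502
```

```bash
python3 - <<'E'
from h import *
o=st();rel(o,[.561,.1557,.131]);c=robot.get_calibration("wrist");snap("wrist","w18.png",(220,150,420,300),4)
import pickle;pickle.dump((o,c),open("w18.pkl","wb"))
E
```

```text
t 50.8 pos [0.5582 0.1554 0.2109] jaw yaw -56.93 x [ 0.0336  0.0067 -0.9994] F [ 0.3 -0.8 -0.1] T [-0.   -0.02  0.02] open 0.0502 q [0.14 0.43 1.43 0.   1.25 1.13]
shift [0.0799 0.0003 0.0001]
```

View pics/w18.png

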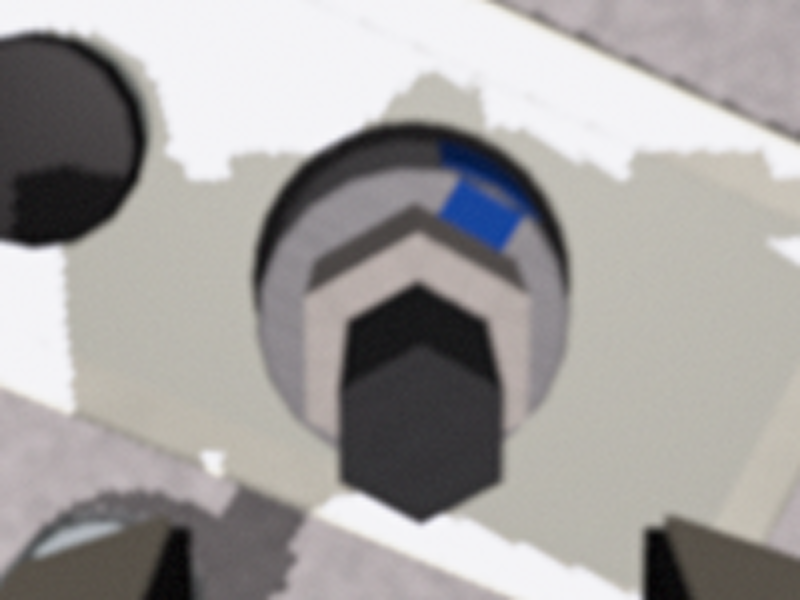

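Call:
play_rows([
  [[-0.03, 0, 0, 0, 0.1], [0, 0, 0, 0, 0.1], [0, 0, 0, 0, 0.1], [0.003, 0, 0, 0, 0.1], [0.006, 0, 0, 0, 0.1], [0.01, 0, 0, 0, 0.1], [0.014, 0, 0, 0, 0.1], [0.018, 0, 0, 0, 0.1], [0, 0, 0, 0, 0.1], [0, 0, 0, 0, 0.1]],
])

```text
time: 51.85
tool_pos: [0.5522, 0.1544, 0.1734]
tool_rot: [2.872, 1.56, 0.307]
contact_force: [-0.2, 0.3, 0.7]
opening: 0.0502
```

```bash
python3 - <<'E'
from h import *
o=st();rel(o,[.561,.1557,.131])
import pickle;o,c=pickle.load(open("w18.pkl","rb"))
a=lambda u,v,z:onz(c,(220+u/4,150+v/4),z)
P=[(420,345),(498,385),(501,482),(420,521),(341,481),(341,388)]
for z in (.162,.164):print(hexfit([a(*p,z) for p in P]))
for z in (.12,.122):print(hexfit([a(*p,z) for p in [(420,232),(304,296),(530,292)]]+[]))
E
```

```text
t 51.85 pos [0.5522 0.1544 0.1734] jaw yaw -56.93 x [ 0.0106  0.0034 -0.9999] F [-0.2  0.3  0.7] T [ 0.05 -0.   -0.  ] open 0.0502 q [0.14 0.47 1.48 0.   1.18 1.13]
shift [ 0.0425  0.0036 -0.0076]
(array([0.5614, 0.1564]), np.float64(3.33), 'af', np.float64(0.0231), 'rms', np.float64(0.0005))
(array([0.5619, 0.1568]), np.float64(3.33), 'af', np.float64(0.0229), 'rms', np.float64(0.0005))
(array([0.568 , 0.1632]), np.float64(38.03), 'af', np.float64(0.0288), 'rms', np.float64(0.0043))
(array([0.5684, 0.1635]), np.float64(38.03), 'af', np.float64(0.0286), 'rms', np.float64(0.0043))
```

Call:
play_rows([
  [[0, 0.001, -0.002, 0, 0.1], [0.002, 0.001, -0.003, 0, 0.1], [0.004, 0.001, -0.002, 0, 0.1], [0.006, 0, 0, 0, 0.1], [0.008, 0, 0, 0, 0.1], [0.009, 0, 0, 0, 0.1], [0.005, 0, 0, 0, 0.1], [0, 0, 0, 0, 0.1], [0, 0, 0, 0, 0.1], [0, 0, 0, 0, 0.1]],
])

```text
time: 52.85
tool_pos: [0.5615, 0.1561, 0.1377]
tool_rot: [2.85, 1.558, 0.285]
contact_force: [-0.6, -0.4, 0.1]
opening: 0.0502
```

```bash
python3 - <<'E'
from h import *
o=st();rel(o,[.561,.1557,.131])
E
```

```text
t 52.85 pos [0.5615 0.1561 0.1377] jaw yaw -56.93 x [ 0.0126  0.0037 -0.9999] F [-0.6 -0.4  0.1] T [-0.   -0.   -0.04] open 0.0502 q [0.14 0.52 1.5  0.   1.11 1.13]
shift [0.0067 0.     0.0007]
```

Call:
play_rows([
  [[0.003, 0, 0.0004, 0, 0.1], [0.002, 0, 0.0003, 0, 0], [0.001, 0, 0, 0, -0.2], [0, 0, 0, 0, -0.4], [0, 0, 0, 0, -0.6], [0, 0, 0, 0, -1], [0, 0, 0, 0, -1], [0, 0, 0, 0, -1], [0, 0, 0, 0, -1], [0, 0, 0, 0, -1]],
], grip_force=30)

```text
time: 53.85
tool_pos: [0.5614, 0.1558, 0.1321]
tool_rot: [2.837, 1.556, 0.273]
contact_force: [0.2, -0.3, -0.1]
opening: 0.0238
```

Call:
play_rows([
  [[0.002, 0, 0, 0, -1], [0.002, 0, 0, 0, -1], [0.002, 0, 0, 0, -1], [0.0015, 0, 0, 0, -1], [0.0015, 0, 0, 0, -1], [0, 0, 0, 0, -1], [0, 0, 0, 0, -1], [0, 0, 0, 0, -1], [0, 0, 0, 0, -1], [0, 0, 0, 0, -1]],
])

```text
time: 54.85
tool_pos: [0.5612, 0.1558, 0.1321]
tool_rot: [2.792, 1.552, 0.228]
contact_force: [-1.2, -0.5, 1.3]
opening: 0.0237
```

```bash
python3 - <<'E'
from h import *
o=st();c=robot.get_calibration("wrist");snap("wrist","w19.png",(240,170,400,290),5)
f=lambda p:((proj(c,p)-[240,170])*5).round(0)
A=np.array([.561,.1557])
for z in (.09,.092):
    out=[]
    for b in (33,93,-27):
        p=A+.02194*np.array([np.cos(np.radians(b)),np.sin(np.radians(b))]);out.append(f([*p,z]));out.append(f([*p,z+.03]))
    print(z,*out)
import pickle;pickle.dump((o,c),open("w19.pkl","wb"))
E
```

```text
t 54.85 pos [0.5612 0.1558 0.1321] jaw yaw -56.91 x [ 0.0188  0.0044 -0.9998] F [-1.2 -0.5  1.3] T [-0.02  0.22  0.05] open 0.0237 q [0.14 0.52 1.51 0.   1.09 1.13]
0.09 [421. 296.] [423. 379.] [248. 393.] [223. 489.] [594. 393.] [623. 489.]
0.092 [421. 301.] [424. 385.] [247. 398.] [221. 497.] [595. 398.] [625. 497.]
```

View pics/w19.png

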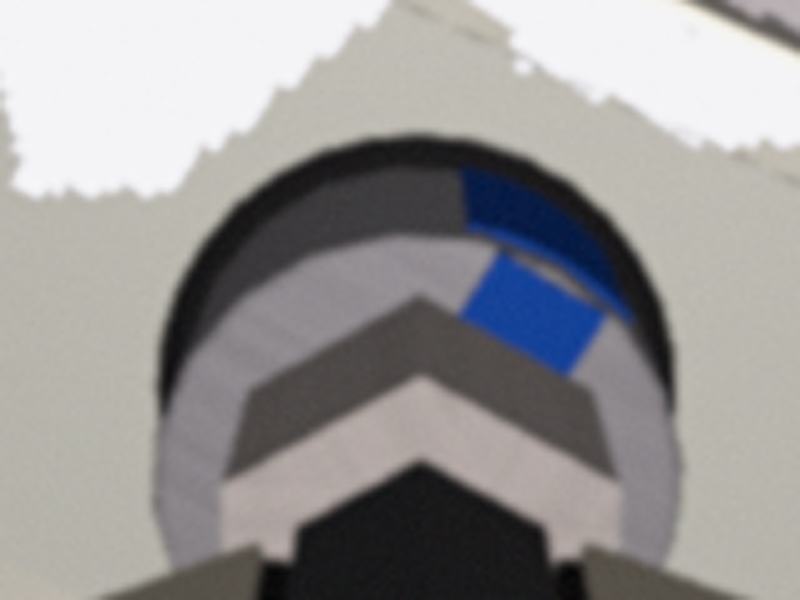

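```bash
python3 - <<'E'
from h import *
print(robot.hand_in())
E
```

```text
the job is handed in; nothing more can be done
None
```

The job was handed in at about 55 s, with the third socket seated on the cap and gripped, and the mark facing the reader.

- **Vessel:** I gripped the cap and turned the vessel by about 71°. The mark now points at roughly 1.5–3° in the world frame, and the centre of the reader window lies at about 1.6°. I measured the reader's own window normal at about 12° in the wrist views and 6° in the top view. I aimed the mark at the window centre, not along that normal.
- **Sockets that do not fit:** The socket nearest the vessel stopped with its foot about 18 mm above the shoulder, so I take it to be the 21 mm one. The middle socket stopped about 21 mm above, so I take it to be the 18 mm one. Both stand upright on the mat again in the wrist and top pictures.
- **Socket that fits:** The farthest socket dropped over the cap. I pushed it down, then let go briefly to take out a 2° tool tilt, gripped it again and pushed.
- **Last checks:**
  - The foot corners in the wrist picture match a foot on the shoulder to within about 1 mm, and a further push gave no travel.
  - The grip opening is 23.7 mm and the contact force is small.
  - The tool is still tilted about 1.1°.
  - Before the regrip, the tool height read about 0.8 mm above the value for full depth, or up to 1.6 mm if I allow for the low readings on the other two sockets. The picture and the blocked push both say it is seated.
  - The other bench things stood where they were in the last top picture, taken before the regrip. The arm hid part of the block and the white dish.

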